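Refit the keyed release knob of the dice tower and let the blue die down

TASK

The release knob has come off the steel dice tower and lies on the cork lazy susan. Turn it so that its notch meets the key on the tower's slanted shaft, push it fully home, then turn the gate clockwise by the knob until the gate clears the chute and the blue die slides down and lies in the cork-lined tray; leave the knob seated on the shaft and let go. Do not touch the die or the gate itself with the gripper's fingers, and do not disturb the owl or the cup.

Things in the scene. Friction and masses are not known exactly. Their poses are not given: they have to be found in the camera images.
- knob: Loose black plastic knob, about 60 g, upright on the lazy susan. Origin: centre of the skirt's underside, z up its axis. Skirt 46 mm across, 22 mm high; on it a grip bar 42 mm long (x), 14 mm wide (y), 22 to 46 mm above the origin. In the underside an octagonal bore, 20 mm across flats, 18 mm deep. White lines on bar and skirt mark the +x side, where the notch is.
- gate_seat (a point): Centre of the face of the round collar (46 mm across) on the shaft, where the knob's underside must rest. z runs out along the shaft, 35 degrees from vertical, leaning to the tower's front (-x); x points to the red key fin and turns with the gate. A brass post 17 mm across stands 16.5 mm out of the face, its last 4.5 mm conical to 8 mm. Seated, the knob's origin, z and x match these.
- gate (a joint): Gate angle (rad): shaft, collar, fin and red sector turn as one; grows clockwise looking down on the collar. Starts at -0.6 to 0.3; stops at -0.7 and 1.2; friction of 0.1 N m holds it where left. The red sector, 75 mm in radius, level with the collar, bars the die's chute; the die slips past at about 0.45 and is free from 0.65. The knob has about 0.2 rad of play on the key.
- die_center (a point): Centre of the blue glass die, a slippery 22 mm cube, about 26 g. At the start it lies in the chute on the left (tower +y) of the ramp, uphill of the shaft, resting against the rim of the gate's red sector.
- tower: Fixed steel dice tower. Origin on the shelf below the shaft's foot (85 mm up, on the ramp; the collar's face is 18 mm out from it); x to its back, y left. The ramp (y -58 to 90 mm) falls 35 degrees to the front, from 132 mm high at x 67 mm to 10 mm at x -107 mm. Die chute at y 59 to 83 mm: outer wall 30 mm, inner 8 mm. Chimney at x 64 to 120, y 46 to 94 mm is 170 mm high.
- tray (a point): Centre of the floor of the open, cork-lined tray at the tower's front foot, 6 mm above the shelf; the tray is 95 mm (tower x) by 142 mm (tower y) inside with walls 34 mm high above the shelf on three sides, open to the ramp. Axes as tower.
- susan: Lazy susan, 250 mm across; origin on the shelf under its centre. Its cork top is 34 mm above the shelf; it turns stiffly (0.4 N m) about its centre.
- owl: Bystander: white ceramic owl, 72 mm across, 118 mm high; origin at the centre of its underside.
- cup: Bystander: terracotta cup on the lazy susan, 52 mm across, 50 mm high; origin at the centre of its underside.
- acrylic_box: Bystander, fixed: clear acrylic box, 120 x 90 mm (x, y), 70 mm high with its sliding lid; origin at the centre of its underside.
- knob_notch (a point): Mouth of the knob's key notch in the skirt's underside, 14 mm from the axis on the knob's +x (white line) side. The notch is 9 mm wide, 18 mm deep and opens from the bore out to 18 mm from the axis.
- key (a point): Foot of the red key fin, on the collar's face 12 mm from the axis. The fin is 6 mm wide, reaches 15.5 mm from the axis and stands 10.5 mm out of the face with a rounded top, so the post enters the knob's bore 6 mm before the fin meets the notch. It points uphill along the ramp when the gate joint reads 0.
Things that resemble listed ones, but are neither listed nor needed, are in the scene too. Leave any turquoise look-alike of the knob alone.

How it is judged:
By the outcome, as a careful person would: the job done as asked, in the order asked, and still so for the second after the job is handed in, with the robot touching nothing.
It also fails if it takes over 58 s, if anything falls off the work surface, if the arm or the gripper's body presses on something with over 40 N, if the wrist force passes 120 N, or if a joint passes its speed limit or range.

ROBOT

A 6-joint arm with a two-finger parallel gripper is mounted at the origin on the work surface. World frame = base frame: x ahead of the robot, y to its left, z up, the work surface at z = 0. Lengths are in m, angles in rad, forces in N, time in s.
With the tool pointing down it reaches from about 0.35 to 0.775 m from the base axis. Payload 7.3 kg.
Tool frame: the origin (TCP) lies at the very end of the fingers, on their centre line; the grasp point (between the pads) lies 19 mm behind it (robot.tcp_to_grasp is the z of the grasp point in the tool frame, in m); z points along the fingers, y is the line along which they close (so a half turn about z gives the same grasp; the last joint's range is limited). The gripper opens to 92 mm and grips with 3 to 60 N. Pads are 19 mm wide; open, the fingers measure 130 mm over their backs; the gripper's body (75 mm by 190 mm) begins 47 mm behind the grasp point.
Start: joints at [1.198, 0.342, 1.524, -0, 1.275, -0.146], TCP at [0.118, 0.512, 0.199] pointing down, gripper open.
Joint ranges: [-2.53, 2.53], [-0.77, 2.02], [0.04, 2.7], [-1, 4.14], [0.28, 2.66], [-3.11, 3.11]. Speed limits (rad/s): [2.57, 2.57, 3.14, 3.14, 3.14, 3.14].

INTERFACE

Orientations are given as [roll, pitch, yaw] about the fixed x, y, z axes, in that order (R = Rz(yaw) Ry(pitch) Rx(roll)).
In Python, from cell import monitor, read_camera, get_calibration, job, robot gives the robot as it stands. The module is installed in compiled form; this text tells all that it offers.
- The arm moves only by the tool send_rows, never from a script. Its argument "targets" is a list of rows, each an object with "translation": the shift along the tool's x, y, z in cm, a list of three; "spin": the turn about the tool's z in degrees; "jaw": the opening, from 0 (shut) to 1 (fully open). A call has exactly 5 rows; each row is the pose to reach, as a shift and turn from the pose commanded when the call began, along the tool's axes at that moment; what a row does not reach only later rows make up. A row lasts 1/10 s, in which the tool goes at most 50 mm and 8.59 degrees, less where a joint would pass 70% of its speed; a pose out of reach is approached as far as the arm can. A call with a gripper value outside its range is refused whole. The fingers move at their own pace and stop on an object; "force" is the grip in N (left out, the last holds). Time passes only in rows, so rows that repeat a pose let the fingers close, or fill a call up. It gives the time, the measured TCP pose, the force, the opening and the grip force at its end, in the units of the state.
- monitor.observe(): the state, without advancing time (a new reading comes with each control period).
- read_camera(name): name is "scene" or "top"; returns (picture, depth): 384x512x3 uint8, red, green, blue; 384x512 float32, m along the optical axis (not along the pixel's ray), 0 where there is no reading.
- get_calibration(name): a dict with "intrinsics" (3x3 intrinsics, pixels), "D" ([k1, k2, p1, p2, k3] as OpenCV has them; the pictures are not rectified), "origin" and "orientation" of the camera in the world. Camera axes: x right, y up, looking along -z (the intrinsics and any distortion apply to the point x, -y, -z); pixel columns grow to the right and rows downward; lengths in m; the calibration is good to about 2 mm. A picture is of the moment at which its call begins. get_calibration takes no time and is no camera call.
- job.hand_in(): hands the job in; it is judged then, once.
The state is a dict: "time": time; "qpos": joint angles; "qvel": joint speeds; "joint_efforts": joint torques, N m; "tool_pos": TCP position; "tool_rot": TCP orientation; "contact_force": force on the tool from outside, world axes, zero at the start; "torque": the same for the moment, N m; "opening": finger opening in m; "grip_force": force on a finger pad.
Only numpy, scipy, OpenCV 4.12 (cv2) and the standard library are available. Lean on these libraries where they do the work, as an engineer would, in place of code of your own. Each camera call takes 0.05 s, during which the arm holds its last target. There are 200 camera calls.

## Working session

There is one attempt and no reset: what is moved stays moved. The work goes in short steps, Python scripts to look and compute and a tool call to move; the robot and the scene stay as the last step left them, time stands still between calls to the robot, and variables do not carry over. Pictures are saved under pics/ and viewed, at most 10 in all, crops included, and the job is handed in when it is done.

Besides the shell and the picture viewer there is one more tool, called after ">>>" as name(argument=value, ...) on one line, values as JSON. send_rows: Moves the arm, as the interface text tells. Its arguments: {"type":"object","properties":{"targets":{"type":"array"},"force":{"type":"number"}},"required":["targets"]}

```bash
mkdir -p pics
cat > h.py <<'E'
import numpy as np, cv2, pickle
from scipy.spatial.transform import Rotation as R
from cell import monitor, read_camera, get_calibration, job, robot
def snap(n):
    im,d=read_camera(n); pickle.dump((im,d,get_calibration(n)),open(n+'.pkl','wb')); return im,d
def load(n): return pickle.load(open(n+'.pkl','rb'))
def rot(c):
    o=np.array(c['orientation'],float)
    return o if o.shape==(3,3) else R.from_euler('xyz',o).as_matrix()
def cloud(n):
    im,d,c=load(n); h,w=d.shape
    uv=np.stack(np.meshgrid(np.arange(w),np.arange(h)),-1).reshape(-1,1,2).astype(np.float32)
    p=cv2.undistortPoints(uv,np.array(c['intrinsics']),np.array(c['D'])).reshape(h,w,2)
    P=np.stack([p[...,0]*d,-p[...,1]*d,-d],-1)
    P=P@rot(c).T+np.array(c['origin']); P[d==0]=np.nan
    return im,P
def proj(n,X):
    _,_,c=load(n); Xc=(np.atleast_2d(X)-np.array(c['origin']))@rot(c)
    Xc=Xc*[1,-1,-1]
    return cv2.projectPoints(Xc,np.zeros(3),np.zeros(3),np.array(c['intrinsics']),np.array(c['D']))[0].reshape(-1,2)
E
python3 - <<'E'
from h import *
for n in('scene','top'):
    im,d=snap(n); cv2.imwrite(f'pics/{n}0.png',im[...,::-1]); c=get_calibration(n); print(n,c,(d==0).mean())
print(monitor.observe(), robot, [a for a in dir(robot) if a[0]!='_'])
E
```

```text
scene {'intrinsics': array([[384.1999578 ,   0.        , 259.26641158],
       [  0.        , 384.1999578 , 189.6410718 ],
       [  0.        ,   0.        ,   1.        ]]), 'D': array([-0.03139808,  0.        ,  0.        ,  0.        ,  0.        ]), 'origin': array([1.35880808, 0.06728689, 0.76603242]), 'orientation': array([0.87171227, 0.00202368, 1.58925157])} 0.003926595052083333
top {'intrinsics': array([[372.85741089,   0.        , 257.3136871 ],
       [  0.        , 372.85741089, 193.48438883],
       [  0.        ,   0.        ,   1.        ]]), 'D': array([-0.07980538,  0.        ,  0.        ,  0.        ,  0.        ]), 'origin': array([0.52637509, 0.04562495, 1.04823503]), 'orientation': array([ 0.05597066, -0.0214448 , -1.56500467])} 0.003962198893229167
{'time': 0.1, 'qpos': array([ 1.19802367e+00,  3.42708081e-01,  1.52491335e+00, -2.57775797e-05,
        1.27539959e+00, -1.45977125e-01]), 'qvel': array([-0.00202351, -0.00227338, -0.00191416,  0.00152714,  0.00094894,
       -0.00118099]), 'joint_efforts': array([ 3.22391352e-03, -4.31998301e+01, -2.44699806e+01,  7.21334433e-02,
        5.25686529e-02, -4.24753250e-05]), 'tool_pos': array([0.11787741, 0.51118527, 0.19838876]), 'tool_rot': array([-3.14017589e+00, -1.83380862e-04,  2.91480451e+00]), 'contact_force': array([0.01450304, 0.25500218, 0.31508066]), 'torque': array([-0.02463543,  0.00109144,  0.02548222]), 'grip_force': 0.0, 'opening': 0.09166255065894294} <Robot object at 0x7fe33df501a0> ['IKError', 'tcp_to_grasp']
```

View pics/scene0.png

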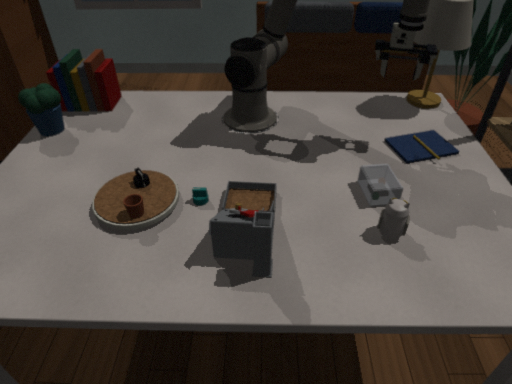

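View pics/top0.png

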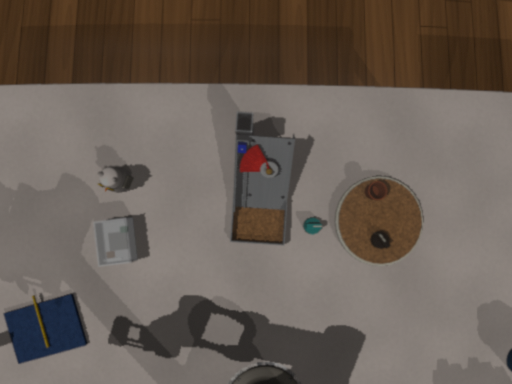

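The black knob is at top (381,239) on the susan, with the cup at (377,188). The turquoise look-alike is at (313,225), off the susan, and gets left alone. The tower's collar is at (270,169), the red sector at (254,160) and the die at (242,147). The knob that fits the description is the black one at (381,239), and I'll confirm it in an enlarged crop.

Run:
```python
from h import *
im,P=cloud('top')
a=cv2.resize(im[215:263,355:405],None,fx=8,fy=8,interpolation=cv2.INTER_CUBIC)
b=cv2.resize(im[125:200,232:300],None,fx=6,fy=6,interpolation=cv2.INTER_CUBIC)
H=max(a.shape[0],b.shape[0]); pad=lambda x:np.pad(x,((0,H-x.shape[0]),(0,0),(0,0)))
o=np.hstack([pad(a),pad(b)]); o=np.clip(o.astype(float)*1.6,0,255).astype(np.uint8); print(o.shape)
cv2.imwrite('pics/crop1.png',o[:600,:,::-1])
np.set_printoptions(precision=4,suppress=True,linewidth=200)
# knob: points above susan in region
reg=np.zeros(im.shape[:2],bool); reg[222:258,362:402]=1
z=P[...,2]
print('susan z',np.nanmedian(z[245:255,340:420][(z[245:255,340:420]>0.02)]))
for lo,hi in((.045,.066),(.070,.09)):
    m=reg&(z>lo)&(z<hi); q=P[m]; print('knob',m.sum(),np.median(q[:,2]) if len(q) else 0,q.mean(0),(q.max(0)+q.min(0))/2,np.ptp(q,axis=0))
    if len(q)>5:
        r=cv2.minAreaRect((q[:,:2]*1000).astype(np.float32)); print(r)
m=reg&(z>.045)
yy,xx=np.where(m); g=im.min(-1)
k=[(y,x) for y,x in zip(yy,xx) if g[y,x]>70]; print([(y,x,g[y,x],P[y,x]) for y,x in k])
```

```text
(450, 808, 3)
susan z 0.03335112924315231
knob 140 0.05516992378964375 [ 0.4598 -0.3033  0.0551] [ 0.4601 -0.3083  0.0559] [0.0407 0.0429 0.0198]
((460.8882751464844, -306.9717712402344), (38.85578155517578, 43.26694869995117), 48.689414978027344)
knob 87 0.07881218792579281 [ 0.4595 -0.3076  0.0784] [ 0.459  -0.3081  0.077 ] [0.0346 0.0301 0.0118]
((459.71209716796875, -308.4520263671875), (38.881065368652344, 14.295437812805176), 37.886634826660156)
[(np.int64(235), np.int64(380), np.uint8(79), array([ 0.4737, -0.2981,  0.08  ])), (np.int64(235), np.int64(381), np.uint8(74), array([ 0.4738, -0.2999,  0.0827])), (np.int64(236), np.int64(380), np.uint8(72), array([ 0.471 , -0.2985,  0.079 ])), (np.int64(236), np.int64(381), np.uint8(83), array([ 0.471 , -0.3014,  0.0784])), (np.int64(237), np.int64(381), np.uint8(73), array([ 0.4682, -0.3024,  0.0754])), (np.int64(237), np.int64(382), np.uint8(73), array([ 0.4684, -0.3038,  0.0792])), (np.int64(238), np.int64(382), np.uint8(72), array([ 0.4657, -0.3039,  0.0788])), (np.int64(239), np.int64(383), np.uint8(80), array([ 0.4631, -0.3065,  0.0791])), (np.int64(239), np.int64(384), np.uint8(73), array([ 0.4632, -0.3086,  0.0807])), (np.int64(240), np.int64(383), np.uint8(73), array([ 0.4606, -0.3059,  0.0807])), (np.int64(240), np.int64(384), np.uint8(80), array([ 0.4606, -0.3085,  0.0809]))]
```

View pics/crop1.png

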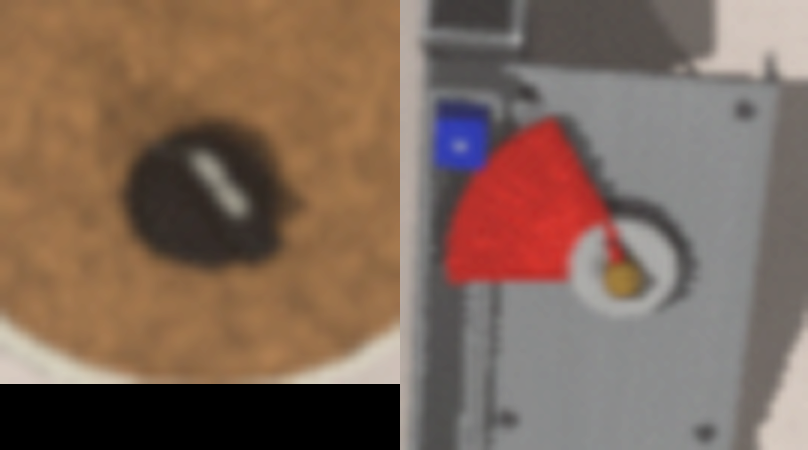

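The crop confirms the black knob on the cork. Its white line runs from the bar's centre to the upper left (crop 200,155 to 240,210), so knob +x has a yaw of about 38°. In the right crop the collar is at (625,262) with the brass post, the red fin points up and slightly left, and the die rests at (461,140) against the sector. Next I'll measure the tower.

```bash
cat > tower.py <<'E'
from h import *
np.set_printoptions(precision=4,suppress=True,linewidth=200)
def hsv(im): return cv2.cvtColor(im,cv2.COLOR_RGB2HSV).astype(int)
E
python3 - <<'E'
from tower import *
im,P=cloud('top'); h=hsv(im)
# ramp plane: gray area right of collar & below
reg=np.zeros(im.shape[:2],bool); reg[145:205,276:290]=1; reg[182:205,252:290]=1
q=P[reg]; q=q[~np.isnan(q).any(1)]
for i in range(6):
    A=np.c_[q[:,:2],np.ones(len(q))]; c,*_=np.linalg.lstsq(A,q[:,2],rcond=None); r=q[:,2]-A@c; q=q[abs(r)<max(.004,2*r.std()) ] if i<5 else q
n=np.r_[-c[:2],1]; n/=np.linalg.norm(n); print('n',n,'tilt',np.degrees(np.arccos(n[2])),'yaw',np.degrees(np.arctan2(-n[1],-n[0])),r.std(),len(q))
q0=q.mean(0); H=(P-q0)@n
T=np.zeros(im.shape[:2],bool);T[120:245,228:302]=1
# susan/table
print('table z',np.nanmedian(P[...,2][250:290,300:330]))
# red
red=T&((h[...,0]<8)|(h[...,0]>172))&(h[...,1]>150)&(h[...,2]>60)
print('red H',np.percentile(H[red],[10,50,90]),red.sum())
gold=T&(h[...,0]>10)&(h[...,0]<28)&(h[...,1]>110); gold[200:]=0
print('gold',[(a,b,P[a,b].round(4),round(H[a,b],4)) for a,b in zip(*np.where(gold))])
col=T&(H>.012)&(H<.024)&~red&(h[...,1]<60); col[:150]=0;col[195:]=0;col[:,:255]=0
print('collar',col.sum(),P[col].mean(0),np.median(H[col]))
blue=T&(h[...,0]>105)&(h[...,0]<130)&(h[...,1]>140)
print('die',P[blue].mean(0),blue.sum())
print('collar rows');
for y in range(155,185): print(y,''.join('R' if red[y,x] else 'G' if gold[y,x] else 'c' if col[y,x] else '.' for x in range(238,295)))
E
```

```text
n [-0.5724  0.0373  0.8192] tilt 34.99991092284138 yaw -3.724208069884569 0.0017527555463475821 1276
table z -0.00047184891701612663
red H [nan nan nan] 474
gold [(np.int64(169), np.int64(267), array([0.641 , 0.0017, 0.1125]), np.float64(0.0294)), (np.int64(169), np.int64(268), array([ 0.6409, -0.0007,  0.1139]), np.float64(0.0305)), (np.int64(169), np.int64(269), array([ 0.641 , -0.0033,  0.1128]), np.float64(0.0295)), (np.int64(169), np.int64(270), array([ 0.641 , -0.0058,  0.1134]), np.float64(0.03)), (np.int64(170), np.int64(266), array([0.639 , 0.0041, 0.1081]), np.float64(0.0271)), (np.int64(170), np.int64(267), array([0.6387, 0.0017, 0.1109]), np.float64(0.0295)), (np.int64(170), np.int64(268), array([ 0.6384, -0.0007,  0.1135]), np.float64(0.0317)), (np.int64(170), np.int64(269), array([ 0.6384, -0.0033,  0.1136]), np.float64(0.0317)), (np.int64(170), np.int64(270), array([ 0.6384, -0.0058,  0.114 ]), np.float64(0.0319)), (np.int64(170), np.int64(271), array([ 0.6386, -0.0084,  0.112 ]), np.float64(0.0301)), (np.int64(171), np.int64(266), array([0.6364, 0.0041, 0.1086]), np.f
[... 2495 characters left out ...]
..................
174 ........................ccccc....cccccc..................
175 .........................ccccccccccccc...................
176 ..........................cccccccccc.....................
177 .............................ccccc.......................
178 .........................................................
179 .........................................................
180 .........................................................
181 .........................................................
182 .........................................................
183 .........................................................
184 .........................................................
```

```bash
cat >> tower.py <<'E'
def rays(n):
    im,d,c=load(n); hh,w=d.shape
    uv=np.stack(np.meshgrid(np.arange(w),np.arange(hh)),-1).reshape(-1,1,2).astype(np.float32)
    p=cv2.undistortPoints(uv,np.array(c['intrinsics']),np.array(c['D'])).reshape(hh,w,2)
    return np.array(c['origin']), np.stack([p[...,0],-p[...,1],-np.ones((hh,w))],-1)@rot(c).T
def onplane(n,p0,nn):
    o,r=rays(n); t=((p0-o)@nn)/(r@nn); return o+r*t[...,None]
E
python3 - <<'E'
from tower import *
from scipy.optimize import least_squares
im,P=cloud('top'); h=hsv(im)
reg=np.zeros(im.shape[:2],bool); reg[145:205,276:290]=1; reg[182:205,252:290]=1
q=P[reg]; q=q[~np.isnan(q).any(1)]
A=np.c_[q[:,:2],np.ones(len(q))]
for i in range(6):
    c,*_=np.linalg.lstsq(A,q[:,2],rcond=None); r=q[:,2]-A@c; k=abs(r)<2.5*r.std(); 
    if i<5: q=q[k];A=A[k]
n=np.r_[-c[:2],1]; n/=np.linalg.norm(n); print('tilt',np.degrees(np.arccos(n[2])),'yaw',np.degrees(np.arctan2(-n[1],-n[0])))
# edges yaw: chimney top etc. use tower top-left outline via depth: tower pixels z>.. ; minAreaRect of tower footprint
z=P[...,2]; T=np.zeros(z.shape,bool);T[105:250,225:305]=1
m=T&(z>.02)
print('footprint',cv2.minAreaRect((P[m][:,:2]*1000).astype(np.float32)))
ch=T&(z>.155); print('chimney',cv2.minAreaRect((P[ch][:,:2]*1000).astype(np.float32)),ch.sum())
q0=q.mean(0)
for yaw in(np.arctan2(-n[1],-n[0]),):
    nn=np.array([-np.sin(.6109)*np.cos(yaw),-np.sin(.6109)*np.sin(yaw),np.cos(.6109)])
    u=np.array([np.cos(.6109)*np.cos(yaw),np.cos(.6109)*np.sin(yaw),np.sin(.6109)]); v=np.cross(nn,u)
    F=onplane('top',q0+.018*nn,nn)
    H=(P-q0)@nn
    red=T&((h[...,0]<8)|(h[...,0]>172))&(h[...,1]>150)&(h[...,2]>60)
    white=(h[...,1]<60)&(h[...,2]>95)&(H>.012)&(H<.026)&T; white[:155]=0;white[185:]=0;white[:,:255]=0;white[:,285:]=0
    # boundary: gradient of white along rays from approx centre
    g=cv2.GaussianBlur(im.astype(np.float32).mean(-1),(0,0),.7)
    c0=P[white].mean(0)
    a=np.stack([(F-c0)@u,(F-c0)@v],-1)
    pts=[]
    for ang in np.radians(np.arange(-175,180,5)):   # angle from uphill toward left(+v)
        rr=np.arange(.016,.031,.0005); X=c0+rr[:,None]*(np.cos(ang)*u+np.sin(ang)*v)
        px=proj('top',X).astype(np.float32); s=cv2.remap(g,px[:,0],px[:,1],cv2.INTER_LINEAR).ravel()
        k=np.argmin(np.gradient(s)); pts.append((np.degrees(ang),rr[k]*np.cos(ang),rr[k]*np.sin(ang)))
    pts=np.array(pts)
    f=lambda p:np.hypot(pts[:,1]-p[0],pts[:,2]-p[1])-.023
    s=least_squares(f,[0,0],loss='soft_l1',f_scale=.0005); print('centre off',s.x,np.median(abs(f(s.x))))
    C=c0+s.x[0]*u+s.x[1]*v; print('collar face C',C, 'c0',c0)
    # red polar on plane
    x=(F-C)@u; y=(F-C)@v; rad=np.hypot(x,y); an=np.degrees(np.arctan2(y,x))
    for lo,hi in((.03,.04),(.04,.05),(.05,.06),(.06,.07)):
        k=red&(rad>lo)&(rad<hi); print(lo,np.percentile(an[k],[0,2,50,98,100]),k.sum())
    k=red; print('rmax',np.percentile(rad[k],[90,97,100]))
    # fin: red pixels at rad<.02, intersect with plane H=+10mm
    F2=onplane('top',q0+.027*nn,nn); x2=(F2-C)@u; y2=(F2-C)@v; hr=((h[...,0]<10)|(h[...,0]>170))&(h[...,1]>110)
    k=T&hr&(np.hypot(x2,y2)<.021)&(x2>0.004); print('fin',np.c_[x2[k],y2[k]].mean(0),np.degrees(np.arctan2(y2[k].mean(),x2[k].mean())),k.sum())
    o=(C-.018*nn)-0; print('foot',o)
np.savez('tw.npz',C=C,n=nn,u=u,v=v,yaw=yaw)
E
```

```text
tilt 34.97861253303772 yaw -3.6918277627200125
footprint ((608.7421264648438, 14.426277160644531), (148.61941528320312, 321.9430236816406), 86.44100189208984)
chimney ((737.5272216796875, 60.73176574707031), (40.23395919799805, 70.55570220947266), 86.55928802490234) 150
centre off [ 0.0016 -0.0005] 0.0005853951047656708
collar face C [ 0.6419 -0.003   0.0991] c0 [ 0.6406 -0.0024  0.0983]
0.03 [20.5491 22.3132 57.9113 97.6863 97.9914] 66
0.04 [23.9063 24.9609 60.5974 97.105  97.3572] 83
0.05 [26.0317 27.1994 62.5388 99.3872 99.8424] 101
0.06 [26.5365 27.8857 60.7849 96.428  98.8364] 116
rmax [0.0715 0.074  0.0758]
fin [0.0128 0.0038] 16.436718409108366 9
foot [ 0.6522 -0.0037  0.0844]
```

```bash
cat > plan.py <<'E'
from tower import *
def plan(wps,start=None):
    "wps: (x,y,z,yawdeg); prints shift in cm in tool axes and spin from each previous pose"
    o=monitor.observe()
    if start is None: p=np.array(o['tool_pos']); y=o['tool_rot'][2]
    else: p=np.array(start[:3]); y=np.radians(start[3])
    print('t',round(o['time'],2),'pos',o['tool_pos'],'rot',np.degrees(o['tool_rot']),'F',o['contact_force'],'open',round(o['opening'],4),'grip',round(o['grip_force'],2))
    for w in wps:
        g=np.array(w[:3]); Y=np.radians(w[3]); d=g-p
        t=np.array([d[0]*np.cos(y)+d[1]*np.sin(y), d[0]*np.sin(y)-d[1]*np.cos(y), -d[2]])*100
        s=-np.degrees((Y-y+np.pi)%(2*np.pi)-np.pi)
        print('shift',t.round(2),'spin',round(s,1),'rows',round(max(np.linalg.norm(t)/5,abs(s)/8.59),1)); p,y=g,Y
E
python3 -c "
from plan import *
plan([(.31,.39,.26,167),(.45,.2,.26,167),(.47,0,.26,167),(.4595,-.2,.2,190),(.4595,-.3078,.15,218.3),(.4595,-.3078,.062,218.3)])"
```

```text
t 0.1 pos [0.1179 0.5112 0.1984] rot [-179.9188   -0.0105  167.006 ] F [0.0145 0.255  0.3151] open 0.0917 grip 0.0
shift [-21.45  -7.49  -6.16] spin 0.0 rows 4.7
shift [-17.92 -15.36  -0.  ] spin -0.0 rows 4.7
shift [ -6.45 -19.04  -0.  ] spin -0.0 rows 4.0
shift [ -3.48 -19.72   6.  ] spin -23.0 rows 4.2
shift [  1.87 -10.62   5.  ] spin -28.3 rows 3.3
shift [-0.   0.   8.8] spin -0.0 rows 1.8
```

>>> send_rows(targets=[{"translation": [-4.3, -1.5, -1.2], "spin": 0, "jaw": 0.6}, {"translation": [-8.6, -3, -2.4], "spin": 0, "jaw": 0.6}, {"translation": [-12.9, -4.5, -3.6], "spin": 0, "jaw": 0.6}, {"translation": [-17.2, -6, -4.8], "spin": 0, "jaw": 0.6}, {"translation": [-21.5, -7.5, -6.2], "spin": 0, "jaw": 0.6}])

```text
time: 0.6
tool_pos: [0.3117, 0.3887, 0.2611]
tool_rot: [-3.141, -0.001, 2.915]
contact_force: [-0.2, 0.7, 0.6]
opening: 0.0575
grip_force: 0.0
```

>>> send_rows(targets=[{"translation": [-3.6, -3.1, 0], "spin": 0, "jaw": 0.6}, {"translation": [-7.2, -6.2, 0], "spin": 0, "jaw": 0.6}, {"translation": [-10.8, -9.3, 0], "spin": 0, "jaw": 0.6}, {"translation": [-14.4, -12.3, 0], "spin": 0, "jaw": 0.6}, {"translation": [-17.9, -15.4, 0], "spin": 0, "jaw": 0.6}])

```text
time: 1.1
tool_pos: [0.4512, 0.1981, 0.2608]
tool_rot: [3.142, -0.0, 2.915]
contact_force: [0.5, 0.4, -0.4]
opening: 0.0547
grip_force: 0.0
```

>>> send_rows(targets=[{"translation": [-1.3, -3.8, 0], "spin": 0, "jaw": 0.6}, {"translation": [-2.6, -7.6, 0], "spin": 0, "jaw": 0.6}, {"translation": [-3.9, -11.4, 0], "spin": 0, "jaw": 0.6}, {"translation": [-5.2, -15.2, 0], "spin": 0, "jaw": 0.6}, {"translation": [-6.5, -19, 0], "spin": 0, "jaw": 0.6}])

```text
time: 1.6
tool_pos: [0.4708, -0.0015, 0.2608]
tool_rot: [3.141, -0.001, 2.915]
contact_force: [1.1, 0.1, -0.2]
opening: 0.0553
grip_force: 0.0
```

>>> send_rows(targets=[{"translation": [-0.7, -4, 1], "spin": -5, "jaw": 0.6}, {"translation": [-1.4, -8, 2], "spin": -10, "jaw": 0.6}, {"translation": [-2.1, -12, 3], "spin": -15, "jaw": 0.6}, {"translation": [-2.8, -16, 4.5], "spin": -20, "jaw": 0.6}, {"translation": [-3.5, -19.7, 6], "spin": -23, "jaw": 0.6}])

```text
time: 2.1
tool_pos: [0.4604, -0.2015, 0.2003]
tool_rot: [3.141, -0.0, -2.964]
contact_force: [1.2, 1.0, 0.5]
opening: 0.0549
grip_force: 0.0
```

```bash
python3 -c "
from plan import *
plan([(.4595,-.3078,.13,218.3)])"
```

```text
t 2.1 pos [ 0.4604 -0.2015  0.2003] rot [ 179.9943   -0.0025 -169.8394] F [1.1702 0.9656 0.5198] open 0.0549 grip 0.0
shift [  1.96 -10.45   7.03] spin -28.1 rows 3.3
```

>>> send_rows(targets=[{"translation": [0.4, -2.6, 1.8], "spin": -7, "jaw": 0.6}, {"translation": [0.8, -5.2, 3.5], "spin": -14, "jaw": 0.6}, {"translation": [1.2, -7.8, 5.3], "spin": -21, "jaw": 0.6}, {"translation": [1.96, -10.4, 7.0], "spin": -28.1, "jaw": 0.6}, {"translation": [1.96, -10.4, 7.0], "spin": -28.1, "jaw": 0.6}])

```text
time: 2.6
tool_pos: [0.4579, -0.3074, 0.128]
tool_rot: [3.137, -0.001, -2.477]
contact_force: [0.5, 0.2, -0.2]
opening: 0.0551
grip_force: 0.0
```

Run:
```python
from plan import *
plan([(.4595,-.3078,.0625,218.3)])
im,d=snap('scene'); cv2.imwrite('pics/s1.png',cv2.resize(np.clip(im[120:240,80:220]*1.5,0,255).astype(np.uint8),None,fx=5,fy=5,interpolation=cv2.INTER_CUBIC)[...,::-1])
print(proj('scene',[[.4595,-.3078,.08],[.4595,-.3078,.034],monitor.observe()['tool_pos']]))
```

```text
t 2.6 pos [ 0.4579 -0.3074  0.128 ] rot [ 179.7494   -0.0797 -141.8939] F [ 0.4827  0.168  -0.155 ] open 0.0551 grip 0.0
shift [-0.1  -0.13  6.55] spin -0.2 rows 1.3
[[138.844  170.2776]
 [141.9076 182.3418]
 [136.0759 156.453 ]]
```

View pics/s1.png

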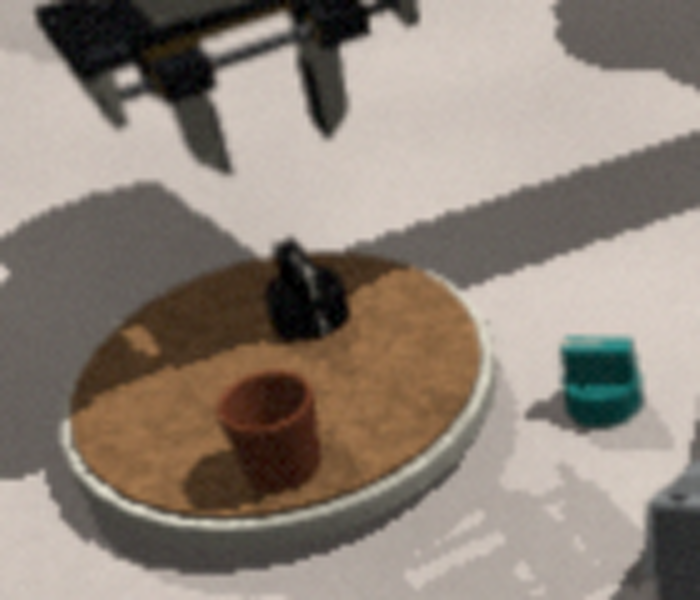

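The fingers at crop (225,170) and (328,135) straddle the knob at (305,290) and line up with its bar. The cup at (268,430) is clear. Descending and gripping.

>>> send_rows(targets=[{"translation": [-0.1, -0.1, 2.5], "spin": 0, "jaw": 0.6}, {"translation": [-0.1, -0.1, 4.5], "spin": 0, "jaw": 0.6}, {"translation": [-0.1, -0.1, 5.6], "spin": 0, "jaw": 0.6}, {"translation": [-0.1, -0.1, 6.5], "spin": 0, "jaw": 0.6}, {"translation": [-0.1, -0.1, 6.5], "spin": 0, "jaw": 0.4}])

```text
time: 3.15
tool_pos: [0.4609, -0.305, 0.0655]
tool_rot: [3.14, -0.0, -2.477]
contact_force: [0.5, 0.2, 0.6]
opening: 0.0511
grip_force: 0.0
```

>>> send_rows(force=12, targets=[{"translation": [0, 0, 0], "spin": 0, "jaw": 0.2}, {"translation": [0, 0, 0], "spin": 0, "jaw": 0.05}, {"translation": [0, 0, 0], "spin": 0, "jaw": 0.05}, {"translation": [0, 0, 0], "spin": 0, "jaw": 0.05}, {"translation": [0, 0, 0], "spin": 0, "jaw": 0.05}])

```text
time: 3.65
tool_pos: [0.4611, -0.3058, 0.0662]
tool_rot: [-3.141, 0.0, -2.477]
contact_force: [0.4, -0.0, 0.8]
opening: 0.0115
grip_force: 0.0
```

>>> send_rows(targets=[{"translation": [0, 0, -1], "spin": 0, "jaw": 0.05}, {"translation": [0, 0, -3], "spin": 0, "jaw": 0.05}, {"translation": [0, 0, -6], "spin": 0, "jaw": 0.05}, {"translation": [0, 0, -10], "spin": 0, "jaw": 0.05}, {"translation": [0, 0, -14], "spin": 0, "jaw": 0.05}])

```text
time: 4.15
tool_pos: [0.4608, -0.3055, 0.208]
tool_rot: [3.141, 0.0, -2.477]
contact_force: [0.7, -0.7, 1.0]
opening: 0.0051
grip_force: 0.0
```

Run:
```python
from plan import *
t=np.load('tw.npz'); C,n,u,v=(t[k] for k in 'Cnuv')
print('C',C,n,u,v)
# tool yaw at tower: tool x downhill -> yaw 180-3.7=176.3
# press spot on ramp: centre of underside at foot - 0.062*u - .01 v ; tip = underside + 36.. 
ramp=C-.018*n-.055*u-.012*v
piv=ramp+.0345*n; tip=piv-[0,0,.0075]
print('ramp',ramp,'tip when flat',tip)
hov=ramp+[0,0,.075]; print(hov)
plan([(.47,-.2,.24,200),(hov[0],hov[1],.2,176.3),(tip[0],tip[1],tip[2]+.03,176.3)])
```

```text
C [ 0.6419 -0.003   0.0991] [-0.5724  0.0369  0.8191] [ 0.8174 -0.0527  0.5736] [0.0644 0.9979 0.    ]
ramp [ 0.6064 -0.0127  0.0529] tip when flat [ 0.5867 -0.0115  0.0736]
[ 0.6064 -0.0127  0.1279]
t 4.15 pos [ 0.4608 -0.3055  0.208 ] rot [ 179.9882    0.0025 -141.8954] F [ 0.6965 -0.6604  1.0226] open 0.0051 grip 0.0
shift [-7.24  7.73 -3.2 ] spin 18.1 rows 2.2
shift [-19.23  12.93   4.  ] spin 23.7 rows 4.7
shift [ 1.98 -0.    9.64] spin -0.0 rows 2.0
```

Run:
```python
from plan import *
im,d=snap('scene'); im2,d2=snap('top')
f=lambda a:np.clip(a*1.5,0,255).astype(np.uint8)
a=cv2.resize(f(im[105:225,80:200]),(400,400),interpolation=cv2.INTER_CUBIC); b=cv2.resize(f(im2[190:270,340:420]),(400,400),interpolation=cv2.INTER_CUBIC)
cv2.imwrite('pics/s2.png',np.hstack([a,b])[...,::-1])
plan([])
```

```text
t 4.25 pos [ 0.4634 -0.3077  0.2128] rot [-179.3261    0.1264 -141.8881] F [ 0.292  -0.4441  0.2566] open 0.0043 grip 0.0
```

View pics/s2.png

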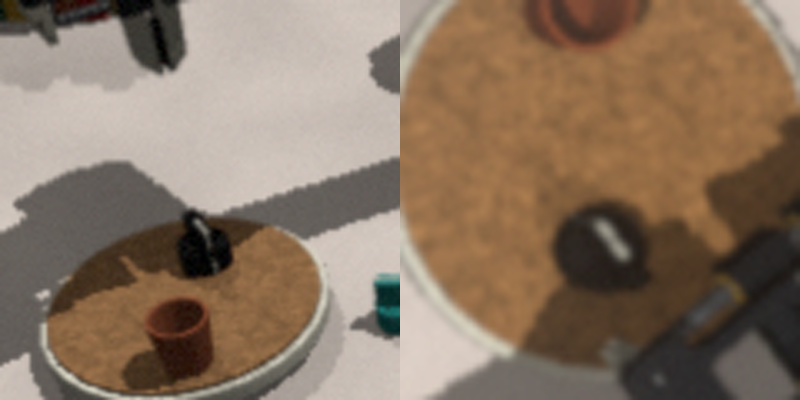

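The knob at crop (205,245) is untouched and the fingers are closed and empty at (160,65), so the grasp missed. I'll check where the fingertips are seen against the reported TCP.

Run:
```python
from plan import *
o=monitor.observe(); tp=o['tool_pos']
print(tp, 'scene proj',proj('scene',tp),'top proj',proj('top',tp))
for n in('scene','top'):
    im,P=cloud(n)
    m=(np.abs(P[...,0]-tp[0])<.05)&(np.abs(P[...,1]-tp[1])<.06)&(P[...,2]>.15)&(P[...,2]<.26)
    q=P[m]; print(n,m.sum()); 
    if m.sum(): print('lowest',q[np.argsort(q[:,2])[:12]], 'mean low', q[q[:,2]<q[:,2].min()+.02].mean(0)); yy,xx=np.where(m); print(xx.min(),xx.max(),yy.min(),yy.max())
    k=(np.abs(P[...,0]-.4595)<.025)&(np.abs(P[...,1]+.3078)<.025)&(P[...,2]>.072)&(P[...,2]<.095); print('knob bar',n,k.sum(),P[k].mean(0),cv2.minAreaRect((P[k][:,:2]*1000).astype(np.float32)))
```

```text
[ 0.4634 -0.3077  0.2128] scene proj [[128.7342 132.4461]] top proj [[404.2674 242.6609]]
scene 103
lowest [[ 0.4536 -0.3072  0.2367]
 [ 0.4659 -0.2953  0.2377]
 [ 0.4714 -0.3019  0.2379]
 [ 0.4668 -0.2977  0.2383]
 [ 0.4674 -0.3029  0.2385]
 [ 0.4736 -0.3037  0.2392]
 [ 0.4633 -0.3012  0.2392]
 [ 0.4685 -0.2916  0.2392]
 [ 0.4638 -0.2928  0.2396]
 [ 0.4553 -0.3059  0.2407]
 [ 0.4661 -0.2946  0.2409]
 [ 0.461  -0.2906  0.241 ]] mean low [ 0.4677 -0.2999  0.2481]
119 135 117 126
knob bar scene 55 [ 0.4656 -0.3069  0.0783] ((463.17779541015625, -308.1938781738281), (46.52387237548828, 13.854446411132812), 36.42192077636719)
top 2
lowest [[ 0.4595 -0.2865  0.2561]
 [ 0.451  -0.2921  0.2585]] mean low [ 0.4552 -0.2893  0.2573]
403 406 246 250
knob bar top 85 [ 0.4594 -0.3079  0.0786] ((459.7772521972656, -308.4598388671875), (38.248329162597656, 13.845765113830566), 36.05119323730469)
```

>>> send_rows(targets=[{"translation": [0, 0, 0], "spin": 0, "jaw": 0.6}, {"translation": [0, 0, 0], "spin": 0, "jaw": 0.6}, {"translation": [0, 0, 0], "spin": 0, "jaw": 0.6}, {"translation": [0, 0, 0], "spin": 0, "jaw": 0.6}, {"translation": [0, 0, 0], "spin": 0, "jaw": 0.6}])

```text
time: 4.75
tool_pos: [0.4608, -0.3055, 0.2053]
tool_rot: [3.14, -0.0, -2.477]
contact_force: [-0.1, 1.0, -0.7]
opening: 0.04
grip_force: 0.0
```

Run:
```python
from plan import *
print(robot.tcp_to_grasp)
plan([])
for i in range(2):
    im,d=snap('scene'); plan([])
    im,P=cloud('scene')
    m=(np.abs(P[...,0]-.463)<.06)&(np.abs(P[...,1]+.307)<.07)&(P[...,2]>.15)&(P[...,2]<.30)
    q=P[m]; tx=np.array([np.cos(-2.477),np.sin(-2.477)]); ty=np.array([np.sin(-2.477),-np.cos(-2.477)])
    w=q[:,:2]-[.461,-.3055]; 
    for s in(-1,1):
        k=np.sign(w@ty)==s; qq=q[k]; ww=w[k]; i=np.argsort(qq[:,2])[:10]; print(s,'low z',qq[i,2],'x',(ww[i]@tx),'y',(ww[i]@ty))
a=cv2.resize(np.clip(im[90:200,80:190]*1.6,0,255).astype(np.uint8),(600,600),interpolation=cv2.INTER_NEAREST); cv2.imwrite('pics/s3.png',a[...,::-1])
```

```text
-0.0188
t 4.75 pos [ 0.4608 -0.3055  0.2053] rot [ 179.9177   -0.0098 -141.8947] F [-0.0583  0.972  -0.7008] open 0.04 grip 0.0
t 4.8 pos [ 0.4609 -0.3056  0.2054] rot [ 179.9368   -0.0047 -141.8974] F [ 0.2642 -0.7276  0.3792] open 0.044 grip 0.0
-1 low z [0.2344 0.2368 0.2375 0.2377 0.2384 0.2398 0.2407 0.2413 0.2414 0.2426] x [-0.0093 -0.0118 -0.0115 -0.0102 -0.0098 -0.0106 -0.0106 -0.01   -0.0101 -0.009 ] y [-0.0208 -0.024  -0.0265 -0.0204 -0.0228 -0.0256 -0.0281 -0.0305 -0.0222 -0.027 ]
1 low z [0.2348 0.2353 0.2357 0.2367 0.2367 0.2373 0.2379 0.2381 0.2386 0.2388] x [-0.0117 -0.0108 -0.0098 -0.0065 -0.0083  0.0059 -0.0019 -0.0074 -0.0133 -0.0069] y [0.0237 0.0213 0.0276 0.0205 0.0227 0.0202 0.0199 0.0263 0.0239 0.0324]
t 4.85 pos [ 0.4609 -0.3057  0.2056] rot [ 179.9545   -0.0023 -141.895 ] F [-0.1827  0.1661 -0.2128] open 0.0481 grip 0.0
-1 low z [0.2334 0.2352 0.2375 0.2382 0.2385 0.2394 0.2397 0.2406 0.2408 0.2414] x [-0.0109 -0.009  -0.0082 -0.0094 -0.0132 -0.0132 -0.0103 -0.0104 -0.009  -0.0101] y [-0.0244 -0.0233 -0.0307 -0.0227 -0.0269 -0.0294 -0.0255 -0.028  -0.0302 -0.0222]
1 low z [0.2313 0.2323 0.2328 0.2339 0.234  0.2371 0.2374 0.2374 0.2376 0.2378] x [-0.004  -0.009   0.0002  0.0051 -0.0104 -0.0022 -0.0111 -0.0129  0.0038 -0.0101] y [0.0234 0.0272 0.0226 0.022  0.0241 0.0225 0.0245 0.0266 0.0222 0.0221]
```

View pics/s3.png

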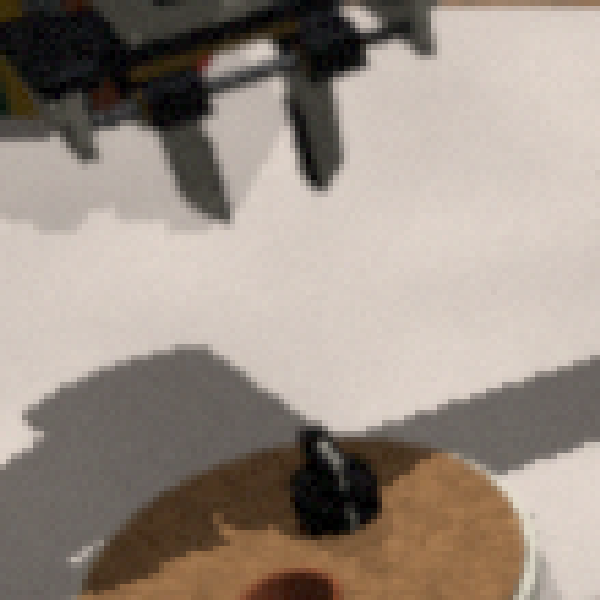

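The fingers are centred in x and y as reported, at (225,215) and (320,185) in the crop. Depth puts the real tips at about z 0.232, while the state reports 0.206. So the tips sit roughly 25 mm above the reported TCP, and the first grasp closed above the bar. I'll go 25 mm lower, checking force on the way.

```bash
python3 -c "
from plan import *
plan([(.460,-.308,.065,218),(.460,-.308,.0385,218)])"
```

```text
t 4.85 pos [ 0.4609 -0.3057  0.2056] rot [ 179.9545   -0.0023 -141.895 ] F [-0.1827  0.1661 -0.2128] open 0.0481 grip 0.0
shift [ 0.22 -0.13 14.06] spin 0.1 rows 2.8
shift [-0.    0.    2.65] spin -0.0 rows 0.5
```

>>> send_rows(targets=[{"translation": [0.2, -0.1, 4], "spin": 0, "jaw": 0.6}, {"translation": [0.2, -0.1, 8], "spin": 0, "jaw": 0.6}, {"translation": [0.2, -0.1, 11], "spin": 0, "jaw": 0.6}, {"translation": [0.2, -0.1, 13], "spin": 0, "jaw": 0.6}, {"translation": [0.2, -0.1, 14], "spin": 0, "jaw": 0.6}])

```text
time: 5.35
tool_pos: [0.4592, -0.3069, 0.0639]
tool_rot: [3.138, -0.001, -2.477]
contact_force: [-0.2, -0.0, -0.2]
opening: 0.0551
grip_force: 0.0
```

>>> send_rows(targets=[{"translation": [0, 0, 0.6], "spin": 0, "jaw": 0.6}, {"translation": [0, 0, 1.2], "spin": 0, "jaw": 0.6}, {"translation": [0, 0, 1.8], "spin": 0, "jaw": 0.6}, {"translation": [0, 0, 2.3], "spin": 0, "jaw": 0.5}, {"translation": [0, 0, 2.6], "spin": 0, "jaw": 0.4}])

```text
time: 5.85
tool_pos: [0.4602, -0.3078, 0.0399]
tool_rot: [-3.141, 0.0, -2.477]
contact_force: [-0.0, -0.9, 0.6]
opening: 0.0436
grip_force: 0.0
```

>>> send_rows(force=12, targets=[{"translation": [0, 0, 0], "spin": 0, "jaw": 0.3}, {"translation": [0, 0, 0], "spin": 0, "jaw": 0.2}, {"translation": [0, 0, 0], "spin": 0, "jaw": 0.1}, {"translation": [0, 0, 0], "spin": 0, "jaw": 0.1}, {"translation": [0, 0, 0], "spin": 0, "jaw": 0.1}])

```text
time: 6.35
tool_pos: [0.4603, -0.3079, 0.0402]
tool_rot: [-3.141, 0.0, -2.477]
contact_force: [0.2, -0.1, 0.7]
opening: 0.0139
grip_force: 12.0
```

Gripped: opening is 13.9 mm at 12 N. The plan is to lift, carry to above the bare ramp downhill of the collar, and press down there. The 35° ramp will pivot the knob in the pads to the shaft's angle, since the tool itself cannot tilt.

Run:
```python
from plan import *
t=np.load('tw.npz'); C,n,u,v=(t[k] for k in 'Cnuv')
ramp=C-.018*n-.06*u-.008*v
piv=ramp+.038*n; rep=piv-[0,0,.0075+.025]
print('ramp',ramp,'rep flat',rep)
plan([(.46,-.308,.20,218),(.51,-.16,.2,195),(rep[0],rep[1],.15,176.3),(rep[0],rep[1],rep[2]+.02,176.3)],start=(.4603,-.3079,.0402,218.1))
```

```text
ramp [ 0.6026 -0.0085  0.05  ] rep flat [ 0.5809 -0.0071  0.0486]
t 6.35 pos [ 0.4603 -0.3079  0.0402] rot [-179.9641    0.0103 -141.8968] F [ 0.231  -0.0863  0.7364] open 0.0139 grip 12.0
shift [  0.03   0.01 -15.98] spin 0.1 rows 3.2
shift [-13.05   8.58  -0.  ] spin 23.0 rows 3.1
shift [-10.8   12.94   5.  ] spin 18.7 rows 3.5
shift [0.   0.   8.14] spin -0.0 rows 1.6
```

>>> send_rows(targets=[{"translation": [0, 0, -1], "spin": 0, "jaw": 0.1}, {"translation": [0, 0, -4], "spin": 0, "jaw": 0.1}, {"translation": [0, 0, -8], "spin": 0, "jaw": 0.1}, {"translation": [0, 0, -12], "spin": 0, "jaw": 0.1}, {"translation": [0, 0, -16], "spin": 0, "jaw": 0.1}])

```text
time: 6.85
tool_pos: [0.4598, -0.3074, 0.2022]
tool_rot: [-3.142, 0.0, -2.477]
contact_force: [-0.4, -1.2, -0.7]
opening: 0.014
grip_force: 12.0
```

>>> send_rows(targets=[{"translation": [-2.6, 1.7, 0], "spin": 4.6, "jaw": 0.1}, {"translation": [-5.2, 3.4, 0], "spin": 9.2, "jaw": 0.1}, {"translation": [-7.8, 5.1, 0], "spin": 13.8, "jaw": 0.1}, {"translation": [-10.4, 6.8, 0], "spin": 18.4, "jaw": 0.1}, {"translation": [-13, 8.6, 0], "spin": 23, "jaw": 0.1}])

```text
time: 7.35
tool_pos: [0.5095, -0.1587, 0.2007]
tool_rot: [-3.141, 0.0, -2.882]
contact_force: [1.1, 1.1, -0.2]
opening: 0.0138
grip_force: 12.0
```

>>> send_rows(targets=[{"translation": [-2.2, 2.6, 1], "spin": 4, "jaw": 0.1}, {"translation": [-4.8, 5.6, 2], "spin": 8, "jaw": 0.1}, {"translation": [-7.5, 9, 3.5], "spin": 13, "jaw": 0.1}, {"translation": [-10.8, 12.9, 5], "spin": 18.8, "jaw": 0.1}, {"translation": [-10.8, 12.9, 5], "spin": 18.8, "jaw": 0.1}])

```text
time: 7.85
tool_pos: [0.5802, -0.002, 0.1485]
tool_rot: [3.14, -0.002, 3.079]
contact_force: [-0.3, -0.5, -1.4]
opening: 0.0139
grip_force: 12.0
```

Run:
```python
from plan import *
im,d=snap('scene'); im2,d2=snap('top')
plan([(.5809,-.0071,.0686,176.3)])
f=lambda a:np.clip(a*1.6,0,255).astype(np.uint8)
a=cv2.resize(f(im[140:260,190:310]),(400,400),interpolation=cv2.INTER_CUBIC); b=cv2.resize(f(im2[130:230,225:325]),(400,400),interpolation=cv2.INTER_CUBIC)
cv2.imwrite('pics/s4.png',np.hstack([a,b])[...,::-1])
```

```text
t 7.95 pos [ 0.5798 -0.0059  0.1499] rot [-179.9919   -0.055   176.5043] F [-1.0652  0.5538 -0.7456] open 0.0144 grip 12.0
shift [-0.12 -0.11  8.13] spin 0.2 rows 1.6
```

View pics/s4.png

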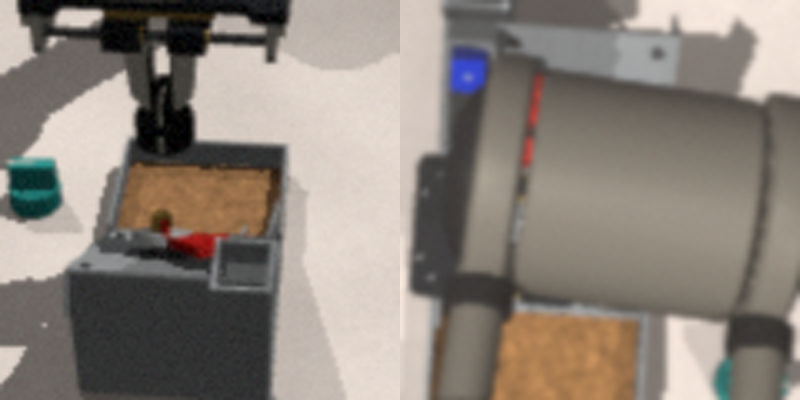

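The scene crop shows the knob held upright at (163,130) with its white line facing the tower's back. The brass post is at (163,215), with the red fin just beside it. Now pressing onto the ramp.

>>> send_rows(targets=[{"translation": [-0.1, 0, 3], "spin": 0, "jaw": 0.1}, {"translation": [-0.1, 0, 5.5], "spin": 0, "jaw": 0.1}, {"translation": [-0.1, 0, 7], "spin": 0, "jaw": 0.1}, {"translation": [-0.1, 0, 7.7], "spin": 0, "jaw": 0.1}, {"translation": [-0.1, 0, 8.2], "spin": 0, "jaw": 0.1}])

```text
time: 8.45
tool_pos: [0.5811, -0.0084, 0.0684]
tool_rot: [-3.141, 0.001, 3.076]
contact_force: [-0.1, -0.3, -1.5]
opening: 0.0137
grip_force: 12.0
```

>>> send_rows(targets=[{"translation": [0, 0, 0.2], "spin": 0, "jaw": 0.1}, {"translation": [0, 0, 0.4], "spin": 0, "jaw": 0.1}, {"translation": [0, 0, 0.6], "spin": 0, "jaw": 0.1}, {"translation": [0, 0, 0.8], "spin": 0, "jaw": 0.1}, {"translation": [0, 0, 1], "spin": 0, "jaw": 0.1}])

```text
time: 8.95
tool_pos: [0.5811, -0.0072, 0.0581]
tool_rot: [3.142, 0.0, 3.077]
contact_force: [0.2, 0.7, -1.5]
opening: 0.0138
grip_force: 12.0
```

>>> send_rows(targets=[{"translation": [0, 0, 0.1], "spin": 0, "jaw": 0.1}, {"translation": [0, 0, 0.3], "spin": 0, "jaw": 0.1}, {"translation": [0, 0, 0.4], "spin": 0, "jaw": 0.1}, {"translation": [0, 0, 0.5], "spin": 0, "jaw": 0.1}, {"translation": [0, 0, 0.6], "spin": 0, "jaw": 0.1}])

```text
time: 9.45
tool_pos: [0.5805, -0.0071, 0.0536]
tool_rot: [-3.142, -0.0, 3.077]
contact_force: [-8.1, 0.0, 13.6]
opening: 0.0139
grip_force: 12.0
```

>>> send_rows(targets=[{"translation": [0, 0, 0.1], "spin": 0, "jaw": 0.1}, {"translation": [0, 0, 0.2], "spin": 0, "jaw": 0.1}, {"translation": [0, 0, 0.2], "spin": 0, "jaw": 0.1}, {"translation": [0, 0, 0.3], "spin": 0, "jaw": 0.1}, {"translation": [0, 0, 0.4], "spin": 0, "jaw": 0.1}])

```text
time: 9.95
tool_pos: [0.5802, -0.0071, 0.0496]
tool_rot: [-3.141, -0.001, 3.077]
contact_force: [-7.6, 0.8, 13.0]
opening: 0.0142
grip_force: 12.0
```

```bash
cat > knobfit.py <<'E'
from plan import *
def look(name,crop=(140,260,190,310),view=True):
    im,d=snap('scene'); plan([])
    if view:
        a=cv2.resize(np.clip(im[crop[0]:crop[1],crop[2]:crop[3]]*1.9,0,255).astype(np.uint8),(600,600),interpolation=cv2.INTER_CUBIC); cv2.imwrite('pics/%s.png'%name,a[...,::-1])
def knob(c,r=.05):
    "dark points near c in scene cloud"
    im,P=cloud('scene'); m=(np.linalg.norm(P-c,axis=-1)<r)&(im.max(-1)<60); return P[m],np.argwhere(m)
E
python3 - <<'E'
from knobfit import *
t=np.load('tw.npz'); C,n,u,v=(t[k] for k in 'Cnuv')
look('s5')
im,P=cloud('scene'); 
ramp=C-.018*n-.06*u-.008*v
d=P-ramp; H=d@n; a=d@u; b=d@v
# skirt top plane: expected H=22; bar top 46. list histogram of H for points within |a|<.03,|b|<.03
m=(np.abs(b)<.025)&(np.abs(a)<.045)&(H>.004)&(H<.08)
yy,xx=np.where(m); print(m.sum(),yy.min(),yy.max(),xx.min(),xx.max())
print(np.histogram(H[m],bins=np.arange(0,.08,.004)))
E
```

```text
t 10.0 pos [ 0.5802 -0.0071  0.0494] rot [-179.9962   -0.0536  176.3213] F [-7.9962  0.4191 12.8159] open 0.0141 grip 12.0
308 185 208 228 247
(array([ 0,  0,  3, 11, 13, 18, 20, 22, 18, 21, 27, 29, 25, 27, 23, 20, 22,  3,  5]), array([0.   , 0.004, 0.008, 0.012, 0.016, 0.02 , 0.024, 0.028, 0.032, 0.036, 0.04 , 0.044, 0.048, 0.052, 0.056, 0.06 , 0.064, 0.068, 0.072, 0.076]))
```

View pics/s5.png

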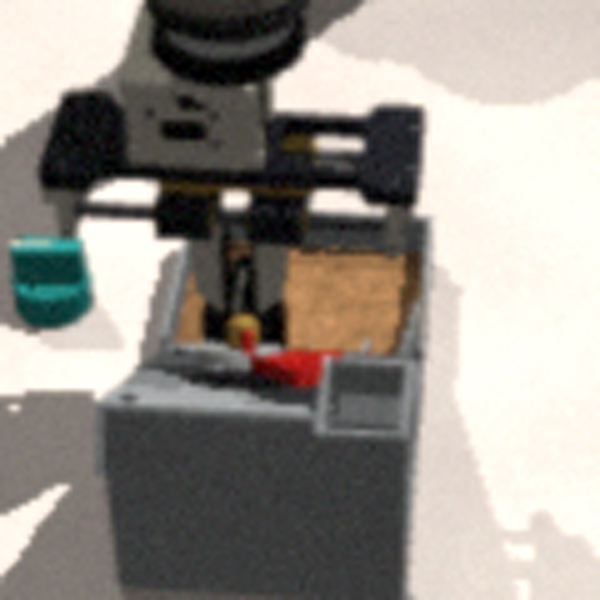

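>>> send_rows(targets=[{"translation": [0, 0, 0.1], "spin": 0, "jaw": 0.1}, {"translation": [0, 0, 0.2], "spin": 0, "jaw": 0.1}, {"translation": [0, 0, 0.3], "spin": 0, "jaw": 0.1}, {"translation": [0, 0, 0.3], "spin": 0, "jaw": 0.1}, {"translation": [0, 0, 0.3], "spin": 0, "jaw": 0.1}])

```text
time: 10.5
tool_pos: [0.5801, -0.0071, 0.0464]
tool_rot: [-3.142, -0.001, 3.077]
contact_force: [-7.2, 0.2, 11.7]
opening: 0.0139
grip_force: 12.0
```

>>> send_rows(targets=[{"translation": [0.3, 0, -1.5], "spin": 0, "jaw": 0.1}, {"translation": [0.6, 0, -4], "spin": 0, "jaw": 0.1}, {"translation": [0.8, 0, -7], "spin": 0, "jaw": 0.1}, {"translation": [0.8, 0, -9], "spin": 0, "jaw": 0.1}, {"translation": [0.8, 0, -10], "spin": 0, "jaw": 0.1}])

```text
time: 11.0
tool_pos: [0.5741, -0.0068, 0.1478]
tool_rot: [-3.141, 0.004, 3.077]
contact_force: [-0.1, -0.1, -0.2]
opening: 0.0141
grip_force: 12.0
```

Run:
```python
from knobfit import *
look('s6')
o=monitor.observe(); tp=o['tool_pos']
im,P=cloud('scene')
m=(np.linalg.norm(P-(tp+[0,0,.01]),axis=-1)<.055)&(P[...,2]<tp[2]+.055)
q=P[m]; print(len(q), np.array2string(np.histogram(q[:,2],bins=np.arange(tp[2]-.03,tp[2]+.06,.005))[0]))
dark=m&(im.max(-1)<45)
yy,xx=np.where(m); y0,y1,x0,x1=yy.min(),yy.max(),xx.min(),xx.max(); print(y0,y1,x0,x1, proj('scene',[tp,tp+[0,0,.025]]))
for y in range(y0,y1+1): print(y,' '.join('%3d/%3d'%(im[y,x].max(),1000*(P[y,x,0]-tp[0])) if m[y,x] else '  .    ' for x in range(max(x0,222),min(x1,246)+1)))
```

```text
t 11.05 pos [ 0.5744 -0.0068  0.1484] rot [-179.9819    0.2949  176.3111] F [ 1.0429 -0.5201  1.6008] open 0.0134 grip 12.0
364 [ 0  0  0  0  0  0 25 34 28 48 48 15 21 30 52 38 25]
159 182 227 246 [[236.8122 177.0642]
 [236.4262 169.3803]]
159   .       .       .       .       .       .       .       .       .      89/-24  76/-25  63/-26   .       .       .       .       .       .       .       .    
160   .       .       .       .       .       .       .      59/  0   .      45/-20  27/-19  20/-18   .       .       .       .       .       .       .       .    
161   .       .       .       .       .       .       .      50/  2   .      31/-12  21/-15  14/-14   .       .       .       .       .       .       .       .    
162  54/  8   .       .       .      43/  9  34/  9   .      22/  0  38/ -6  30/ -7  39/ -6  23/ -8   .      36/  7   .       .       .       .       .       .    
163  59/  9  42/  8  42/  8  43/  6  44/  9  34/  9   4/  9   2/  2  17/ -1  35/ -1  52/  0  20/ -2  15/ -1  34/ 12  40/ 11  43/ 10  41/ 12  42/ 12   .      75/ 10
164  68/  7  46/ 10  43/ 10  42/ 10  43/
[... 2371 characters left out ...]
   4/ 15   3/ 19   4/ 17   4/ 15  24/ 13  74/  7
179   .       .      54/ 10  10/ 13   7/ 17   5/ 20   4/ 19   4/ 21  21/ 19  33/ 25  25/ 23  11/ 21   7/ 23   7/ 21   6/ 18   5/ 17   2/ 14  11/ 14  37/ 12  85/  8
180   .       .       .      44/ 15  14/ 17   2/ 19   1/ 22   5/ 23  17/ 21  32/ 21  22/ 21  10/ 20   2/ 21   4/ 23   1/ 19   1/ 18  12/ 19  42/ 15  86/ 13   .    
181   .       .       .       .       .      14/ 21  10/ 22   7/ 22  16/ 22  31/ 24  23/ 24  11/ 23   8/ 22   4/ 23   9/ 18  16/ 17  34/ 20   .       .       .    
182   .       .       .       .       .       .       .       .      14/ 24  17/ 22  15/ 23  15/ 24  15/ 24  13/ 22   .       .       .       .       .       .
```

```bash
cat >> knobfit.py <<'E'
def tilt():
    o=monitor.observe(); tp=o['tool_pos']; im,P=cloud('scene')
    m=(np.linalg.norm(P-(tp+[0,0,.01]),axis=-1)<.055)&(P[...,2]<tp[2]+.055)&(np.abs(P[...,1]-tp[1])<.008)&(P[...,0]-tp[0]>-.03)
    q=P[m]-tp; z=np.arange(q[:,2].min(),q[:,2].max(),.003)
    for a in z:
        k=(q[:,2]>=a)&(q[:,2]<a+.003)
        if k.sum(): print('z %.1f  x %.1f y %.1f (%d)'%(1000*a+1.5,1000*np.median(q[k,0]),1000*np.median(q[k,1]),k.sum()))
E
python3 -c "
from knobfit import *
tilt()"
```

```text
z 3.1  x 24.0 y 0.7 (6)
z 6.1  x 21.9 y 2.2 (10)
z 9.1  x 21.9 y -5.3 (4)
z 12.1  x 22.3 y 3.6 (6)
z 15.1  x 20.8 y -0.1 (9)
z 18.1  x 19.5 y 3.8 (6)
z 21.1  x 18.8 y 0.2 (11)
z 24.1  x 17.4 y 0.1 (7)
z 27.1  x 16.5 y 2.6 (7)
z 30.1  x 15.1 y -2.3 (8)
z 33.1  x 14.1 y 0.3 (7)
z 36.1  x 14.5 y 1.6 (8)
z 39.1  x 10.6 y 0.4 (11)
z 42.1  x 1.0 y 0.6 (15)
z 45.1  x 6.4 y 2.5 (20)
z 48.1  x 9.0 y -3.2 (8)
z 51.1  x 9.7 y -6.8 (1)
z 54.1  x 1.5 y -4.8 (2)
```

Run:
```python
from knobfit import *
im,P=cloud('scene'); tp=monitor.observe()['tool_pos']
for y in range(157,184): print(y,' '.join('(%4.0f,%4.0f)'%tuple(1000*(P[y,x]-tp)[[0,2]]) for x in range(233,240)), im[y,236])
```

```text
157 (   7,  69) (  -3,  62) (-300,-148) (-296,-146) (-298,-147) (-296,-146) (   9,  70) [135 128 122]
158 (   3,  63) (  -5,  57) (-296,-150) (-295,-149) (-297,-150) (-296,-150) (  10,  68) [129 123 118]
159 (  10,  65) (  -2,  56) (-288,-148) ( -24,  40) ( -26,  39) ( -26,  39) (   9,  64) [89 85 82]
160 (   9,  60) (   0,  55) (-285,-150) ( -20,  40) ( -19,  41) ( -18,  42) (   9,  61) [45 41 41]
161 (   7,  56) (   3,  53) (-278,-149) ( -12,  42) ( -15,  40) ( -15,  41) (  11,  60) [31 30 29]
162 (  10,  55) (   0,  49) (  -6,  44) (  -7,  43) (  -6,  44) (  -9,  42) (  11,  56) [30 28 27]
163 (  10,  52) (   2,  47) (  -2,  44) (  -1,  44) (   1,  46) (  -3,  43) (  -2,  44) [35 35 32]
164 (   8,  47) (   1,  43) (   4,  45) (   6,  47) (   6,  46) (   5,  45) (   5,  46) [34 33 29]
165 (  10,  47) (  12,  48) (  11,  47) (   7,  44) (   8,  45) (  12,  48) (   9,  46) [32 30 28]
166 (   8,  42) (  11,  44) (  12,  44) (  16,  47) (  11,  44) (  11,  44) (  12,  45) [33 30 28]
167 (  11,  40) (  12,  42) (  14,  43) (  15,  43) (  15,  44) (  15,  44) (  14,  43) [41 40 36]
168 (
[... 869 characters left out ...]
 27 26]
177 (  19,  15) (  19,  15) (  20,  16) (  21,  17) (  22,  18) (  21,  17) (  21,  16) [32 32 29]
178 (  19,  12) (  20,  13) (  22,  14) (  22,  15) (  23,  15) (  22,  14) (  19,  12) [35 35 31]
179 (  20,   9) (  21,  10) (  20,   9) (  25,  13) (  24,  13) (  22,  11) (  23,  12) [33 33 30]
180 (  22,   8) (  24,   9) (  22,   7) (  21,   7) (  22,   8) (  20,   6) (  21,   7) [32 32 29]
181 (  22,   4) (  22,   5) (  22,   5) (  24,   7) (  24,   6) (  23,   6) (  22,   5) [31 29 26]
182 (-125,-118) (-126,-119) (  24,   3) (  22,   2) (  24,   3) (  25,   3) (  25,   4) [17 17 15]
183 (-125,-122) (-121,-118) (-120,-118) (-126,-123) (-128,-124) (-121,-119) (-125,-122) [29 28 28]
```

The fit shows the knob pivoted only about 12°. The slippery ramp's push points almost through the grip line, so it gives little turning moment. A better lever is the tray's front wall: its top edge pushing sideways on the skirt's lower rim. I'll locate that wall.

Run:
```python
from knobfit import *
t=np.load('tw.npz'); C,n,u,v=(t[k] for k in 'Cnuv'); yaw=float(t['yaw'])
foot=C-.018*n; T0=np.r_[foot[:2],0]; ex=np.array([np.cos(yaw),np.sin(yaw),0]); ey=np.array([-ex[1],ex[0],0])
import pickle
# top.pkl is after arm moved; take scene (current) and top (t=4.2, arm away from the tray)
for nm in('top','scene'):
    im,P=cloud(nm); a=(P-T0)@ex; b=(P-T0)@ey; z=P[...,2]
    for lo,hi in((-.03,-.01),(-.005,.02),(.03,.06)):
        m=(a<-.15)&(a>-.25)&(b>lo)&(b<hi); 
        w=m&(z>.027)&(z<.045); f=m&(z<.012)&(z>.003)
        print(nm,lo,'wall a',np.percentile(a[w],[0,10,50,90,100]) if w.sum() else None,w.sum(),'z',np.median(z[w]),'floor a min',np.percentile(a[f],[0,3]) if f.sum() else None)
    m=(a<-.09)&(a>-.26)&(z>.02)&(z<.045); print('b extents',np.percentile(b[m],[1,99]))
```

```text
top -0.03 wall a [-0.2057 -0.2053 -0.2045 -0.2025 -0.2023] 10 z 0.03408661476292818 floor a min [-0.2266 -0.2017]
top -0.005 wall a [-0.2048 -0.2045 -0.2039 -0.2032 -0.2025] 10 z 0.03410580727157986 floor a min [-0.2345 -0.2015]
top 0.03 wall a [-0.2036 -0.2035 -0.2033 -0.2031 -0.2031] 4 z 0.033193460770592154 floor a min [-0.2139 -0.2085]
b extents [-0.4352  0.3624]
scene -0.03 wall a [-0.2019 -0.2018 -0.2003 -0.1986 -0.1981] 6 z 0.029716887881528486 floor a min [-0.2042 -0.2029]
scene -0.005 wall a [-0.2043 -0.2034 -0.2016 -0.1987 -0.1969] 17 z 0.03123620918770431 floor a min [-0.2056 -0.2013]
scene 0.03 wall a [-0.206  -0.204  -0.2006 -0.1981 -0.1972] 25 z 0.032568633277746395 floor a min [-0.2049 -0.2028]
b extents [-0.4312  0.4432]
```

Run:
```python
from knobfit import *
t=np.load('tw.npz'); C,n,u,v=(t[k] for k in 'Cnuv'); yaw=float(t['yaw'])
foot=C-.018*n; T0=np.r_[foot[:2],0]; ex=np.array([np.cos(yaw),np.sin(yaw),0])
w=lambda a,z:tuple(T0+a*ex+[0,0,z])+(176.3,)
plan([w(-.168,.1484),w(-.168,.0344),w(-.1812,.0344),w(-.1967,.040)])
```

```text
t 11.05 pos [ 0.5744 -0.0068  0.1484] rot [-179.9819    0.2949  176.3111] F [ 1.0429 -0.5201  1.6008] open 0.0134 grip 12.0
shift [ 9.06  0.82 -0.  ] spin 0.0 rows 1.8
shift [ 0.   0.  11.4] spin -0.0 rows 2.3
shift [ 1.32 -0.   -0.  ] spin -0.0 rows 0.3
shift [ 1.55 -0.   -0.56] spin -0.0 rows 0.3
```

>>> send_rows(targets=[{"translation": [3, 0.3, 1], "spin": 0, "jaw": 0.1}, {"translation": [6, 0.6, 3], "spin": 0, "jaw": 0.1}, {"translation": [8.9, 0.8, 6], "spin": 0, "jaw": 0.1}, {"translation": [8.9, 0.8, 9], "spin": 0, "jaw": 0.1}, {"translation": [8.9, 0.8, 10.9], "spin": 0, "jaw": 0.1}])

```text
time: 11.55
tool_pos: [0.4824, 0.0074, 0.0338]
tool_rot: [3.141, -0.003, 3.077]
contact_force: [0.6, 0.6, -0.1]
opening: 0.0137
grip_force: 12.0
```

Run:
```python
from knobfit import *
t=np.load('tw.npz'); C,n,u,v=(t[k] for k in 'Cnuv'); yaw=float(t['yaw'])
foot=C-.018*n; T0=np.r_[foot[:2],0]; ex=np.array([np.cos(yaw),np.sin(yaw),0])
w=lambda a,z:tuple(T0+a*ex+[0,0,z])+(176.3,)
plan([w(-.1722,.0344),w(-.1812,.0344),w(-.1967,.040)])
```

```text
t 11.55 pos [0.4824 0.0074 0.0338] rot [179.9797  -0.1891 176.3109] F [ 0.6398  0.5687 -0.0904] open 0.0137 grip 12.0
shift [ 0.21 -0.01 -0.06] spin 0.0 rows 0.0
shift [ 0.9 -0.  -0. ] spin -0.0 rows 0.2
shift [ 1.55 -0.   -0.56] spin -0.0 rows 0.3
```

>>> send_rows(targets=[{"translation": [0, 0, 0], "spin": 0, "jaw": 0.1}, {"translation": [0.3, 0, 0], "spin": 0, "jaw": 0.1}, {"translation": [0.6, 0, 0], "spin": 0, "jaw": 0.1}, {"translation": [0.9, 0, 0], "spin": 0, "jaw": 0.1}, {"translation": [1.1, 0, 0], "spin": 0, "jaw": 0.1}])

```text
time: 12.05
tool_pos: [0.4738, 0.0077, 0.0367]
tool_rot: [-3.142, 0.001, 3.077]
contact_force: [0.0, -0.7, -1.6]
opening: 0.0136
grip_force: 12.0
```

>>> send_rows(targets=[{"translation": [0.4, 0, -0.1], "spin": 0, "jaw": 0.1}, {"translation": [0.8, 0, -0.2], "spin": 0, "jaw": 0.1}, {"translation": [1.2, 0, -0.4], "spin": 0, "jaw": 0.1}, {"translation": [1.5, 0, -0.5], "spin": 0, "jaw": 0.1}, {"translation": [1.5, 0, -0.5], "spin": 0, "jaw": 0.1}])

```text
time: 12.55
tool_pos: [0.4585, 0.0087, 0.0413]
tool_rot: [3.142, 0.0, 3.077]
contact_force: [1.4, -0.8, 1.6]
opening: 0.0139
grip_force: 12.0
```

```bash
cat >> knobfit.py <<'E'
def fit():
    "fit knob pose (tool-plane x,z, tilt) to scene depth with the knob's central section outline"
    from scipy.optimize import least_squares
    im,d=snap('scene'); tp=monitor.observe()['tool_pos']; im,P=cloud('scene')
    Q=(P-tp)*1000; m=(np.abs(Q[...,1])<5)&(np.abs(Q[...,0])<45)&(Q[...,2]>-25)&(Q[...,2]<60)&(im.max(-1)<60)
    q=Q[m][:,[0,2]]
    o=np.array([[23,0],[23,22],[21,22],[21,46],[-21,46]],float)
    def dist(p):
        a=np.radians(p[2]); U=np.array([np.cos(a),np.sin(a)]); N=np.array([-np.sin(a),np.cos(a)]); V=p[:2]+o[:,:1]*U+o[:,1:]*N
        D=[]
        for A,B in zip(V[:-1],V[1:]):
            s=np.clip(((q-A)@(B-A))/((B-A)@(B-A)),0,1); D.append(np.linalg.norm(q-A-s[:,None]*(B-A),axis=1))
        return np.min(D,0)
    best=min((least_squares(dist,[x,z,a],loss='soft_l1',f_scale=2) for x in(-5,5) for z in(-5,3) for a in(5,20,35)),key=lambda s:s.cost)
    a=np.radians(best.x[2]); print('knob origin rel TCP (x,z mm), tilt deg',best.x.round(1),'rms',np.sqrt(np.median(dist(best.x)**2)).round(2),len(q),'tp',tp,'F',monitor.observe()['contact_force'])
    return best.x
E
python3 -c "
from knobfit import *
plan([]);fit()"
```

```text
t 12.55 pos [0.4585 0.0087 0.0413] rot [180.       0.0151 176.3091] F [ 1.421  -0.8304  1.5917] open 0.0139 grip 12.0
knob origin rel TCP (x,z mm), tilt deg [12.5 -0.1 25.1] rms 1.39 56 tp [0.4586 0.0087 0.0412] F [ 1.9634 -0.5329  1.4046]
```

>>> send_rows(targets=[{"translation": [0.3, 0, 0], "spin": 0, "jaw": 0.1}, {"translation": [0.5, 0, -0.1], "spin": 0, "jaw": 0.1}, {"translation": [0.7, 0, -0.1], "spin": 0, "jaw": 0.1}, {"translation": [0.7, 0, -0.1], "spin": 0, "jaw": 0.1}, {"translation": [0.7, 0, -0.1], "spin": 0, "jaw": 0.1}])

```text
time: 13.1
tool_pos: [0.4515, 0.0092, 0.042]
tool_rot: [3.142, -0.001, 3.077]
contact_force: [1.9, -0.9, 2.8]
opening: 0.0142
grip_force: 12.0
```

```bash
python3 -c "
from knobfit import *
fit();fit()"
```

```text
knob origin rel TCP (x,z mm), tilt deg [-11.8   3.7 -50.4] rms 1.44 72 tp [0.4515 0.0092 0.042 ] F [1.552  0.5104 2.3429]
knob origin rel TCP (x,z mm), tilt deg [-12.1   4.4 -51.3] rms 1.53 70 tp [0.4516 0.0092 0.042 ] F [ 1.413  -0.3787  2.0354]
```

>>> send_rows(targets=[{"translation": [-0.8, 0, -2.5], "spin": 0, "jaw": 0.1}, {"translation": [-2, 0, -6], "spin": 0, "jaw": 0.1}, {"translation": [-4, 0, -10], "spin": 0, "jaw": 0.1}, {"translation": [-6, 0, -12.5], "spin": 0, "jaw": 0.1}, {"translation": [-6, 0, -12.5], "spin": 0, "jaw": 0.1}])

```text
time: 13.7
tool_pos: [0.5146, 0.0049, 0.1699]
tool_rot: [-3.141, 0.006, 3.077]
contact_force: [0.0, -0.7, -0.4]
opening: 0.0141
grip_force: 12.0
```

```bash
sed -i "s/loss='soft_l1'/bounds=([-30,-30,0],[30,30,60]),loss='soft_l1'/" knobfit.py
python3 - <<'E'
from knobfit import *
plan([])
fit();fit()
im,P=cloud('scene'); tp=monitor.observe()['tool_pos']; Q=(P-tp)*1000
m=(np.abs(Q[...,1])<5)&(np.abs(Q[...,0])<45)&(Q[...,2]>-25)&(Q[...,2]<60)&(im.max(-1)<60); ys=sorted(set(np.where(m)[0]))
for y in ys: print(y,np.median(Q[y][m[y]],axis=0).round(0)[[0,2]],m[y].sum())
E
```

```text
t 13.7 pos [0.5146 0.0049 0.1699] rot [-179.978     0.3494  176.3056] F [ 0.0098 -0.6916 -0.3753] open 0.0141 grip 12.0
knob origin rel TCP (x,z mm), tilt deg [20.8  5.  34.1] rms 1.05 71 tp [0.512  0.0052 0.1674] F [ 0.1992  0.324  -0.8957]
knob origin rel TCP (x,z mm), tilt deg [20.4  3.8 34.6] rms 1.25 73 tp [0.5103 0.0055 0.1659] F [-0.0536  0.1502 -1.3374]
139 [ 2. 59.] 1
143 [12. 53.] 4
144 [13. 51.] 4
145 [15. 50.] 4
146 [15. 47.] 4
147 [18. 45.] 4
148 [20. 44.] 4
149 [20. 41.] 4
150 [21. 38.] 4
151 [24. 37.] 4
152 [24. 34.] 4
153 [29. 34.] 4
154 [30. 32.] 4
155 [31. 29.] 4
156 [32. 27.] 4
157 [34. 25.] 4
158 [35. 23.] 4
159 [37. 21.] 4
160 [39. 19.] 4
```

Tilt is now 34.5°. Next I'll refine the post, fin and knob positions in the same scene picture, so camera bias cancels.

Run:
```python
from knobfit import *
t=np.load('tw.npz'); C,n,u,v=(t[k] for k in 'Cnuv')
snap('scene'); tp=monitor.observe()['tool_pos']; im,P=cloud('scene'); h=hsv(im)
d=P-C; H=d@n; a=d@u; b=d@v
near=(np.hypot(a,b)<.03)&(H>-.006)&(H<.03)
gold=near&(h[...,0]>10)&(h[...,0]<30)&(h[...,1]>110)
red=near&((h[...,0]<8)|(h[...,0]>172))&(h[...,1]>140)
f=lambda m:np.c_[a[m],b[m],H[m]]*1000
print('gold',gold.sum(),np.median(f(gold),0),f(gold).min(0),f(gold).max(0)); print(np.argwhere(gold).mean(0))
fin=red&(H>.003); print('fin',fin.sum()); print(f(fin).round(1)[:25]); print(np.argwhere(fin)[:25].tolist())
print('collar white', end=' '); w=near&(h[...,1]<60)&(np.abs(H)<.004)&(h[...,2]>60); print(w.sum(),np.median(f(w),0),f(w).min(0),f(w).max(0))
# predicted projections
for nm,X in(('post tip',C+.0165*n),('post foot',C),):
    print(nm,proj('scene',X),proj('top',X))
for phi in(.2,.29,.38): print(phi,'fin top mid',proj('scene',C+.0125*(np.cos(phi)*u+np.sin(phi)*v)+.009*n), 'top',proj('top',C+.0125*(np.cos(phi)*u+np.sin(phi)*v)+.009*n))
# knob y
Q=(P-tp)*1000; k=(np.abs(Q[...,0]-25)<25)&(np.abs(Q[...,1])<30)&(Q[...,2]>-15)&(Q[...,2]<25)&(im.max(-1)<45); print('skirt y',Q[k][:,1].min(),Q[k][:,1].max(),np.median(Q[k][:,1]),'cols',np.argwhere(k)[:,1].min(),np.argwhere(k)[:,1].max(),tp)
o=tp+np.array([20.5,-1.3,4.4])/1000; kn=np.array([-.567,.037,.823]); e=o+.011*kn
ends=proj('scene',[e+.023*v,e-.023*v]); print('pred skirt edges cols',ends)
```

```text
gold 27 [ 6.6566  0.0729 10.4876] [ 1.3093 -6.1405  2.5208] [ 9.989   9.718  15.5304]
[205.1481 237.8519]
fin 7
[[12.2  5.2  8.7]
 [10.4  2.6  5.7]
 [16.7  5.8  6.8]
 [12.7  7.9  6.3]
 [10.5  2.7  3.2]
 [14.9  5.7  4. ]
 [19.6  8.8  4.8]]
[[206, 239], [207, 238], [207, 239], [207, 240], [208, 238], [208, 239], [208, 240]]
collar white 33 [ 9.4898 -2.9389 -0.5533] [-18.9186 -20.768   -3.9929] [26.1423 21.3791  0.5662]
post tip [[237.6748 202.2193]] [[268.6262 172.4025]]
post foot [[237.4117 208.6416]] [[268.6051 169.3301]]
0.2 fin top mid [[237.926 205.811]] top [[268.0505 166.6573]]
0.29 fin top mid [[238.3702 205.8208]] top [[267.6107 166.7215]]
0.38 fin top mid [[238.8075 205.825 ]] top [[267.1791 166.8205]]
skirt y -18.462692216740166 20.99505691353786 3.409541156222339 cols 235 250 [0.5095 0.0056 0.1652]
pred skirt edges cols [[250.5505 156.7075]
 [233.3073 155.9116]]
```

```bash
cat > ins.py <<'E'
from knobfit import *
t=np.load('tw.npz'); C,n,u,v=(t[k] for k in 'Cnuv')
def tcp(h,psi,off=0.,rel=(.0205,.0044),da=0.):
    a=np.radians(-3.7+psi); O=C+h*n+off*v+da*u
    p=O-np.array([rel[0]*np.cos(a),rel[0]*np.sin(a),rel[1]]); return (*p,176.3+psi)
E
python3 - <<'E'
from ins import *
plan([tcp(.045,13.2),tcp(.02,13.2),tcp(.01,13.2,.0006),tcp(0,13.2,.001)])
print([np.round(tcp(h,13.2),4) for h in(.045,.02,0)])
E
```

```text
t 13.85 pos [0.5095 0.0056 0.1652] rot [179.9759  -0.2689 176.3102] F [-0.4797  0.8808 -1.738 ] open 0.0139 grip 12.0
shift [-8.68 -0.47  3.36] spin -13.2 rows 1.9
shift [-1.4  -0.33  2.05] spin -0.0 rows 0.5
shift [-0.57 -0.07  0.82] spin -0.0 rows 0.2
shift [-0.57 -0.09  0.82] spin -0.0 rows 0.2
[array([  0.5959,  -0.0047,   0.1316, 189.5   ]), array([  0.6102,  -0.0056,   0.1111, 189.5   ]), array([  0.6216,  -0.0064,   0.0947, 189.5   ])]
```

>>> send_rows(targets=[{"translation": [-2.5, -0.1, 0], "spin": -4, "jaw": 0.1}, {"translation": [-5.5, -0.3, 0.5], "spin": -9, "jaw": 0.1}, {"translation": [-7.5, -0.4, 2], "spin": -13.2, "jaw": 0.1}, {"translation": [-8.7, -0.5, 3.4], "spin": -13.2, "jaw": 0.1}, {"translation": [-8.7, -0.5, 3.4], "spin": -13.2, "jaw": 0.1}])

```text
time: 14.35
tool_pos: [0.5958, -0.0052, 0.1286]
tool_rot: [3.139, -0.008, -2.976]
contact_force: [-0.2, 0.0, -1.0]
opening: 0.014
grip_force: 12.0
```

>>> send_rows(targets=[{"translation": [0, 0, 0], "spin": 0, "jaw": 0.1}, {"translation": [0, 0, 0], "spin": 0, "jaw": 0.1}, {"translation": [0, 0, 0], "spin": 0, "jaw": 0.1}, {"translation": [0, 0, 0], "spin": 0, "jaw": 0.1}, {"translation": [0, 0, 0], "spin": 0, "jaw": 0.1}])

```text
time: 14.85
tool_pos: [0.5981, -0.0053, 0.1336]
tool_rot: [-3.141, 0.001, -2.976]
contact_force: [-0.3, -0.1, -0.3]
opening: 0.0136
grip_force: 12.0
```

Run:
```python
from ins import *
plan([tcp(.045,13.2)]); plan([tcp(.02,13.2),tcp(.010,13.2,.0006),tcp(0,13.2,.001)])
fit()
im,P=cloud('scene')
cv2.imwrite('pics/s7.png',cv2.resize(np.clip(im[165:225,210:270]*2.2,0,255).astype(np.uint8),(600,600),interpolation=cv2.INTER_CUBIC)[...,::-1])
```

```text
t 14.85 pos [ 0.5981 -0.0053  0.1336] rot [-179.9926    0.0448 -170.4924] F [-0.2559 -0.106  -0.2592] open 0.0136 grip 12.0
shift [0.21 0.09 0.2 ] spin 0.0 rows 0.1
t 14.85 pos [ 0.5981 -0.0053  0.1336] rot [-179.9926    0.0448 -170.4924] F [-0.2559 -0.106  -0.2592] open 0.0136 grip 12.0
shift [-1.19 -0.24  2.25] spin 0.0 rows 0.5
shift [-0.57 -0.07  0.82] spin -0.0 rows 0.2
shift [-0.57 -0.09  0.82] spin -0.0 rows 0.2
knob origin rel TCP (x,z mm), tilt deg [19.2 -0.7 32.6] rms 1.6 83 tp [ 0.5981 -0.0053  0.1334] F [-0.4653 -0.4788 -0.5882]
```

View pics/s7.png

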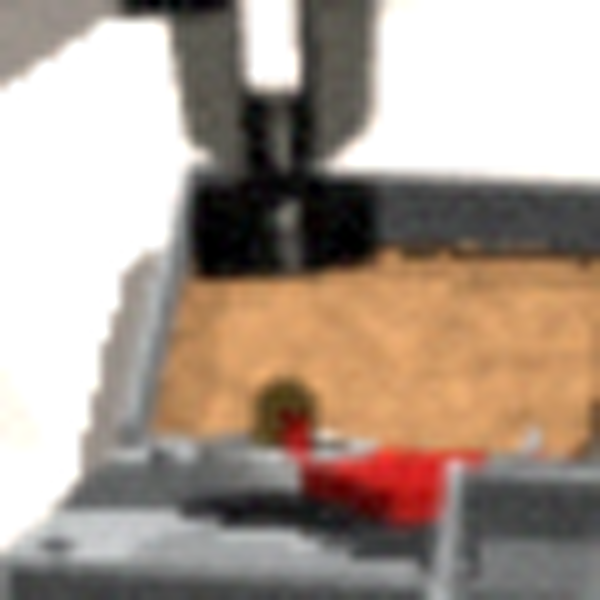

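The knob hangs over the post with its skirt edges at crop x 192 to 375, centred on the post at (285,405). Its white line at (288,240) is in line with the fin at (292,430). I'll check the rim height against the hold model before inserting.

Run:
```python
from ins import *
tp=monitor.observe()['tool_pos']; im,P=cloud('scene')
a=np.radians(-3.7+13.2); d=np.array([np.cos(a),np.sin(a),0]); z=np.array([0,0,1.]); y=np.cross(z,d)
for rx,rz,tl in((.0205,.0044,34.5),(.0192,-.0007,32.6),(.0205,.002,34.5)):
    T=np.radians(tl); xk=np.cos(T)*d+np.sin(T)*z; nk=-np.sin(T)*d+np.cos(T)*z; O=tp+rx*d+rz*z
    pr=proj('scene',[O+.023*xk,O+.021*xk+.022*nk,O+.021*xk+.046*nk,O-.021*xk+.046*nk,O+.023*y+.011*nk,O-.023*y+.011*nk]); print(rx,rz,pr.round(1).tolist())
print([(y_,int(im[y_,236:241].max(-1).mean())) for y_ in range(168,197)])
print([(x,int(im[189,x].max())) for x in range(224,252)])
# 3D fit in rotated section
Q=(P-tp); s=Q@d; l=Q@y; zz=Q[...,2]
m=(abs(l)<.005)&(abs(s)<.045)&(zz>-.03)&(zz<.06)&(im.max(-1)<60)
for r in sorted(set(np.where(m)[0])): k=m[r]; print(r,(1000*np.median(s[r][k])).round(1),(1000*np.median(zz[r][k])).round(1),k.sum())
```

```text
0.0205 0.0044 [[238.4, 192.0], [237.6, 183.1], [236.7, 173.4], [235.7, 172.6], [246.5, 185.9], [228.3, 187.6]]
0.0192 -0.0007 [[238.5, 193.5], [237.6, 184.6], [236.8, 175.0], [235.7, 173.6], [246.5, 187.2], [228.4, 188.9]]
0.0205 0.002 [[238.5, 192.7], [237.6, 183.8], [236.7, 174.2], [235.7, 173.3], [246.5, 186.6], [228.4, 188.4]]
[(168, 104), (169, 107), (170, 112), (171, 114), (172, 111), (173, 85), (174, 42), (175, 20), (176, 19), (177, 21), (178, 25), (179, 22), (180, 22), (181, 20), (182, 10), (183, 5), (184, 8), (185, 19), (186, 29), (187, 25), (188, 19), (189, 20), (190, 21), (191, 20), (192, 41), (193, 86), (194, 97), (195, 99), (196, 100)]
[(224, 138), (225, 134), (226, 105), (227, 67), (228, 48), (229, 18), (230, 2), (231, 0), (232, 4), (233, 1), (234, 0), (235, 11), (236, 6), (237, 17), (238, 34), (239, 32), (240, 13), (241, 5), (242, 7), (243, 5), (244, 0), (245, 1), (246, 3), (247, 18), (248, 34), (249, 42), (250, 35), (251, 34)]
174 10.3 51.1 4
175 11.7 49.4 4
176 12.8 47.0 4
177 15.1 45.9 4
178 14.9 41.8 5
179 18.4 41.9 4
180 19.1 39.1 4
181 19.1 36.1 4
182 20.9 34.5 4
183 22.0 31.8 4
184 27.8 33.5 4
185 28.7 31.0 4
186 29.6 28.9 4
187 31.6 27.2 4
188 32.6 24.2 5
189 34.1 22.3 4
190 35.8 20.8 4
191 38.0 19.0 4
192 38.2 16.4 3
203 38.1 -20.2 3
204 42.6 -19.8 3
```

```bash
sed -i 's/rel=(.0205,.0044)/rel=(.0198,.0036)/' ins.py
python3 - <<'E'
from ins import *
plan([tcp(.02,13.2),tcp(.010,13.2,.0006),tcp(0,13.2,.001)])
E
```

```text
t 14.9 pos [ 0.5981 -0.0053  0.1334] rot [-179.9917    0.0352 -170.4956] F [-0.4653 -0.4788 -0.5882] open 0.0137 grip 12.0
shift [-1.26 -0.23  2.15] spin 0.0 rows 0.5
shift [-0.57 -0.07  0.82] spin -0.0 rows 0.2
shift [-0.57 -0.09  0.82] spin -0.0 rows 0.2
```

>>> send_rows(targets=[{"translation": [-0.6, -0.1, 1], "spin": 0, "jaw": 0.1}, {"translation": [-1, -0.2, 1.7], "spin": 0, "jaw": 0.1}, {"translation": [-1.26, -0.23, 2.15], "spin": 0, "jaw": 0.1}, {"translation": [-1.26, -0.23, 2.15], "spin": 0, "jaw": 0.1}, {"translation": [-1.26, -0.23, 2.15], "spin": 0, "jaw": 0.1}])

```text
time: 15.4
tool_pos: [0.6109, -0.0055, 0.1111]
tool_rot: [3.141, -0.001, -2.976]
contact_force: [-0.3, -0.3, -0.9]
opening: 0.0139
grip_force: 12.0
```

>>> send_rows(targets=[{"translation": [-0.15, -0.02, 0.2], "spin": 0, "jaw": 0.1}, {"translation": [-0.3, -0.04, 0.4], "spin": 0, "jaw": 0.1}, {"translation": [-0.45, -0.05, 0.6], "spin": 0, "jaw": 0.1}, {"translation": [-0.57, -0.07, 0.8], "spin": 0, "jaw": 0.1}, {"translation": [-0.57, -0.07, 0.8], "spin": 0, "jaw": 0.1}])

```text
time: 15.9
tool_pos: [0.6171, -0.0055, 0.1035]
tool_rot: [-3.141, 0.001, -2.976]
contact_force: [1.6, -0.3, -1.0]
opening: 0.014
grip_force: 12.0
```

>>> send_rows(targets=[{"translation": [-0.1, -0.02, 0.15], "spin": 0, "jaw": 0.1}, {"translation": [-0.2, -0.03, 0.3], "spin": 0, "jaw": 0.1}, {"translation": [-0.3, -0.05, 0.42], "spin": 0, "jaw": 0.1}, {"translation": [-0.3, -0.05, 0.42], "spin": 0, "jaw": 0.1}, {"translation": [-0.3, -0.05, 0.42], "spin": 0, "jaw": 0.1}])

```text
time: 16.4
tool_pos: [0.6201, -0.0053, 0.0994]
tool_rot: [-3.141, 0.001, -2.976]
contact_force: [1.3, -1.8, 0.6]
opening: 0.0138
grip_force: 12.0
```

Run:
```python
from ins import *
plan([tcp(0,13.2,.001)]); print(monitor.observe()['torque'])
```

```text
t 16.4 pos [ 0.6201 -0.0053  0.0994] rot [-179.9903    0.0461 -170.4955] F [ 1.3094 -1.8261  0.6331] open 0.0138 grip 12.0
shift [-0.23 -0.04  0.38] spin 0.0 rows 0.1
[-0.1769 -0.4117 -0.0369]
```

>>> send_rows(targets=[{"translation": [-0.1, -0.02, 0.15], "spin": 0, "jaw": 0.1}, {"translation": [-0.2, -0.03, 0.3], "spin": 0, "jaw": 0.1}, {"translation": [-0.26, -0.04, 0.4], "spin": 0, "jaw": 0.1}, {"translation": [-0.26, -0.04, 0.4], "spin": 0, "jaw": 0.1}, {"translation": [-0.26, -0.04, 0.4], "spin": 0, "jaw": 0.1}])

```text
time: 16.9
tool_pos: [0.6214, -0.0042, 0.0968]
tool_rot: [3.14, -0.001, -2.975]
contact_force: [-6.2, 2.8, 12.1]
opening: 0.0139
grip_force: 12.1
```

>>> send_rows(targets=[{"translation": [-0.06, 0, 0.08], "spin": 0, "jaw": 0.1}, {"translation": [-0.12, 0, 0.16], "spin": 0, "jaw": 0.1}, {"translation": [-0.18, 0, 0.25], "spin": 0, "jaw": 0.1}, {"translation": [-0.18, 0, 0.25], "spin": 0, "jaw": 0.1}, {"translation": [-0.18, 0, 0.25], "spin": 0, "jaw": 0.1}])

```text
time: 17.4
tool_pos: [0.6233, -0.0039, 0.0948]
tool_rot: [3.14, -0.001, -2.975]
contact_force: [-6.7, 2.1, 15.7]
opening: 0.0141
grip_force: 13.0
```

Run:
```python
from ins import *
plan([tcp(0,13.2,.001)]); print(monitor.observe()['torque'])
```

```text
t 17.4 pos [ 0.6233 -0.0039  0.0948] rot [ 179.9307   -0.0306 -170.4698] F [-6.6664  2.129  15.6568] open 0.0141 grip 13.0
shift [ 0.11 -0.12 -0.08] spin 0.0 rows 0.0
[ 0.2711  1.1435 -0.131 ]
```

Run:
```python
from ins import *
plan([tcp(-.002,6.6,.0005),tcp(-.002,0,0)])
snap('scene'); im,P=cloud('scene')
a=np.radians(-3.7+13.2)
for h in(0,.004,.010):
    O=C+h*n; phi=.28; xk=np.cos(phi)*u+np.sin(phi)*v; pr=proj('scene',[O+.023*xk,O+.023*xk+.022*n,O+.021*xk+.022*n,O+.021*xk+.046*n,O-.021*xk+.046*n]); print(h,pr.round(1).tolist())
print([(y_,im[y_,236:242].mean(0).astype(int).tolist()) for y_ in range(180,216)])
```

```text
t 17.4 pos [ 0.6233 -0.0039  0.0948] rot [ 179.9307   -0.0306 -170.4698] F [-6.6664  2.129  15.6568] open 0.0141 grip 13.0
shift [-0.01  0.03  0.08] spin 6.6 rows 0.8
shift [-0.01  0.18 -0.  ] spin 6.6 rows 0.8
0 [[238.8, 210.0], [239.2, 201.2], [239.1, 201.1], [239.5, 191.5], [236.9, 189.9]]
0.004 [[238.9, 208.4], [239.3, 199.6], [239.1, 199.5], [239.5, 189.9], [236.9, 188.3]]
0.01 [[239.0, 206.0], [239.4, 197.2], [239.2, 197.1], [239.6, 187.5], [237.0, 186.0]]
[(180, [27, 27, 26]), (181, [32, 32, 31]), (182, [29, 29, 28]), (183, [26, 27, 26]), (184, [25, 26, 26]), (185, [27, 27, 27]), (186, [26, 27, 25]), (187, [29, 29, 27]), (188, [35, 31, 26]), (189, [30, 24, 18]), (190, [28, 23, 19]), (191, [22, 19, 17]), (192, [19, 20, 18]), (193, [19, 18, 17]), (194, [21, 20, 18]), (195, [21, 21, 20]), (196, [19, 20, 18]), (197, [20, 20, 19]), (198, [17, 18, 17]), (199, [10, 9, 8]), (200, [5, 4, 5]), (201, [6, 6, 5]), (202, [18, 17, 16]), (203, [26, 25, 23]), (204, [27, 26, 24]), (205, [25, 24, 21]), (206, [18, 17, 17]), (207, [17, 17, 15]), (208, [16, 15, 14]), (209, [18, 15, 15]), (210, [34, 26, 25]), (211, [42, 30, 29]), (212, [44, 34, 32]), (213, [38, 27, 28]), (214, [23, 17, 17]), (215, [14, 12, 12])]
```

The skirt's lower edge is at row 210, where the model puts a seated knob; an unentered notch would show it near row 206. Now turning clockwise while pressing in.

>>> send_rows(targets=[{"translation": [0, 0.03, 0.05], "spin": 3, "jaw": 0.1}, {"translation": [0, 0.06, 0.08], "spin": 6, "jaw": 0.1}, {"translation": [0, 0.1, 0.08], "spin": 9, "jaw": 0.1}, {"translation": [0, 0.2, 0.08], "spin": 13, "jaw": 0.1}, {"translation": [0, 0.2, 0.08], "spin": 13, "jaw": 0.1}])

```text
time: 17.95
tool_pos: [0.624, -0.0014, 0.0935]
tool_rot: [3.14, 0.001, 3.079]
contact_force: [-2.5, 4.2, 10.6]
opening: 0.0137
grip_force: 13.1
```

```bash
cat > st.py <<'E'
from ins import *
def gate():
    snap('scene'); im,P=cloud('scene'); h=hsv(im); F=onplane('scene',C,n); x=(F-C)@u; y=(F-C)@v; r=np.hypot(x,y); an=np.degrees(np.arctan2(y,x))
    red=((h[...,0]<8)|(h[...,0]>172))&(h[...,1]>140)&(r<.08)&(r>.03)
    print('red n',red.sum(),'angles',np.percentile(an[red],[0,5,25,50,75,95,100]).round(1) if red.sum() else '', 'r.4-.7',np.percentile(an[red&(r>.045)&(r<.07)],[2,98]).round(1))
    b=(h[...,0]>105)&(h[...,0]<130)&(h[...,1]>150)&(np.abs(P[...,1])<.15)&(P[...,0]>.4)&(P[...,0]<.75); print('blue',b.sum(),np.median(P[b],axis=0) if b.sum() else '', np.argwhere(b).mean(0) if b.sum() else '')
E
python3 -c "
from st import *
plan([tcp(-.002,-7,0),tcp(-.002,-14,0)]); print(monitor.observe()['torque']); gate()"
```

```text
t 17.95 pos [ 0.624  -0.0014  0.0935] rot [179.8868   0.0687 176.4411] F [-2.5395  4.1771 10.6215] open 0.0137 grip 13.14
shift [ 0.05  0.19 -0.04] spin 7.1 rows 0.8
shift [-0.01  0.24 -0.  ] spin 7.0 rows 0.8
[0.7732 0.1817 0.1311]
red n 50 angles [-148.9   11.6   20.    30.4   41.3   78.9  179.6] r.4-.7 [-84.9 131.1]
blue 26 [0.6547 0.0058 0.2287] [168.0385 235.7692]
```

>>> send_rows(targets=[{"translation": [-0.05, 0, 0.08], "spin": 0, "jaw": 0.1}, {"translation": [-0.1, 0, 0.16], "spin": 0, "jaw": 0.1}, {"translation": [-0.15, 0, 0.25], "spin": 0, "jaw": 0.1}, {"translation": [-0.15, 0.1, 0.25], "spin": 0, "jaw": 0.1}, {"translation": [-0.15, 0.1, 0.25], "spin": 0, "jaw": 0.1}])

```text
time: 18.5
tool_pos: [0.6252, -0.0012, 0.0926]
tool_rot: [3.141, 0.001, 3.081]
contact_force: [-7.6, 1.6, 20.8]
opening: 0.014
grip_force: 18.1
```

>>> send_rows(targets=[{"translation": [0, 0.08, 0], "spin": 3, "jaw": 0.1}, {"translation": [0, 0.16, 0], "spin": 6, "jaw": 0.1}, {"translation": [0, 0.24, 0], "spin": 9, "jaw": 0.1}, {"translation": [0, 0.32, 0], "spin": 12, "jaw": 0.1}, {"translation": [0, 0.4, 0], "spin": 14, "jaw": 0.1}])

```text
time: 19.0
tool_pos: [0.6253, 0.0005, 0.0931]
tool_rot: [-3.139, 0.002, 2.835]
contact_force: [-10.2, -6.0, 24.7]
opening: 0.0156
grip_force: 24.9
```

Run:
```python
from st import *
plan([]); print(monitor.observe()['torque'])
snap('scene'); im,P=cloud('scene'); h=hsv(im); F=onplane('scene',C,n); x=(F-C)@u; y=(F-C)@v; r=np.hypot(x,y); an=np.degrees(np.arctan2(y,x))
red=((h[...,0]<8)|(h[...,0]>172))&(h[...,1]>140)
for yy in range(195,225): 
    k=np.where(red[yy,225:285])[0]+225
    if len(k): print(yy,k.min(),k.max(),len(k),an[yy,k.min()].round(),an[yy,k.max()].round(),(r[yy,[k.min(),k.max()]]*1000).round())
b=(h[...,0]>105)&(h[...,0]<130)&(h[...,1]>120); b[:, :225]=0; b[:,290:]=0; b[:185]=0; print('blue',np.argwhere(b).tolist()[:10])
```

```text
t 19.0 pos [0.6253 0.0005 0.0931] rot [-179.8733    0.115   162.4537] F [-10.2436  -5.9935  24.7376] open 0.0156 grip 24.95
[-0.7994  1.6723  0.5204]
204 247 247 1 172.0 172.0 [103. 103.]
208 245 245 1 138.0 138.0 [26. 26.]
210 245 247 3 52.0 61.0 [27. 30.]
211 237 250 14 6.0 51.0 [41. 45.]
212 237 253 17 6.0 46.0 [57. 61.]
213 237 253 17 6.0 37.0 [73. 74.]
214 237 253 17 7.0 32.0 [88. 87.]
215 237 252 16 7.0 27.0 [103. 101.]
216 238 252 15 8.0 24.0 [117. 114.]
217 238 246 9 8.0 16.0 [130. 128.]
blue [[185, 243], [186, 245], [199, 239], [200, 236], [201, 241], [206, 233], [206, 245], [208, 233]]
```

The gate is turning: the red edge moved from about 24° to 6° left of uphill. From here I'll keep the TCP centred on the bar's middle, ease the press and continue the spin.

Run:
```python
from st import *
B=C+.034*n; print('bar mid',B)
plan([(B[0]+.002,B[1]+.0003,.0940,148),(B[0]+.002,B[1]+.0003,.0940,134)])
```

```text
bar mid [ 0.6224 -0.0017  0.127 ]
t 19.05 pos [0.6253 0.0005 0.0932] rot [-179.8769    0.1202  162.3615] F [-8.3398 -5.9245 22.7888] open 0.0152 grip 23.98
shift [ 0.03 -0.22 -0.08] spin 14.4 rows 1.7
shift [ 0.  0. -0.] spin 14.0 rows 1.6
```

>>> send_rows(force=8, targets=[{"translation": [0, -0.2, -0.1], "spin": 0, "jaw": 0.12}, {"translation": [0, -0.25, -0.15], "spin": 4, "jaw": 0.14}, {"translation": [0, -0.25, -0.15], "spin": 8, "jaw": 0.15}, {"translation": [0, -0.25, -0.15], "spin": 12, "jaw": 0.16}, {"translation": [0, -0.25, -0.15], "spin": 15, "jaw": 0.17}])

```text
time: 19.55
tool_pos: [0.6241, 0.0007, 0.0941]
tool_rot: [3.14, -0.0, 2.573]
contact_force: [-10.8, 2.6, 22.5]
opening: 0.0186
grip_force: 19.9
```

>>> send_rows(targets=[{"translation": [0, 0, 0], "spin": 3, "jaw": 0.18}, {"translation": [0, 0, 0], "spin": 6, "jaw": 0.19}, {"translation": [0, 0, 0], "spin": 9, "jaw": 0.2}, {"translation": [0, 0, 0], "spin": 12, "jaw": 0.2}, {"translation": [0, 0, 0], "spin": 15, "jaw": 0.2}])

```text
time: 20.05
tool_pos: [0.624, 0.0008, 0.0952]
tool_rot: [3.14, -0.0, 2.312]
contact_force: [-13.3, 2.4, 29.2]
opening: 0.0208
grip_force: 23.3
```

```bash
cat >> st.py <<'E'
def gate2():
    plan([]); print('torque',monitor.observe()['torque'])
    snap('scene'); im,P=cloud('scene'); h=hsv(im); F=onplane('scene',C,n); x=(F-C)@u; y=(F-C)@v; r=np.hypot(x,y); an=np.degrees(np.arctan2(y,x))
    red=((h[...,0]<8)|(h[...,0]>172))&(h[...,1]>140)
    for yy in range(206,216):
        k=np.where(red[yy,215:285])[0]+215
        if len(k): print(yy,k.min(),k.max(),len(k),an[yy,k.min()].round(),an[yy,k.max()].round(),(r[yy,[k.min(),k.max()]]*1000).round())
    b=(h[...,0]>105)&(h[...,0]<130)&(h[...,1]>150)&(h[...,2]>70); b[:,:225]=0; b[:,300:]=0; b[:170]=0; b[260:]=0; k=np.argwhere(b); print('blue',len(k),k[:6].tolist(),P[b][:3])
E
python3 -c "
from st import *
gate2()"
```

```text
t 20.05 pos [0.624  0.0008 0.0952] rot [179.9253  -0.0251 132.4564] F [-13.336    2.4248  29.1535] open 0.0208 grip 23.25
torque [0.7108 1.7947 0.3054]
208 246 246 1 136.0 136.0 [28. 28.]
210 235 245 8 -6.0 52.0 [26. 27.]
211 231 247 17 -12.0 41.0 [47. 42.]
212 229 251 23 -11.0 41.0 [65. 59.]
213 228 253 26 -9.0 37.0 [81. 74.]
214 226 253 28 -8.0 32.0 [98. 87.]
215 226 253 28 -6.0 28.0 [112. 101.]
blue 0 [] []
```

>>> send_rows(targets=[{"translation": [0, 0, -0.2], "spin": 3, "jaw": 0.2}, {"translation": [0, 0, -0.3], "spin": 6, "jaw": 0.21}, {"translation": [0, 0, -0.3], "spin": 9, "jaw": 0.22}, {"translation": [0, 0, -0.3], "spin": 12, "jaw": 0.22}, {"translation": [0, 0, -0.3], "spin": 15, "jaw": 0.22}])

```text
time: 20.6
tool_pos: [0.6241, 0.0007, 0.0966]
tool_rot: [3.141, -0.001, 2.05]
contact_force: [-9.3, 2.7, 19.1]
opening: 0.0219
grip_force: 17.2
```

```bash
python3 -c "
from st import *
gate2()"
```

```text
t 20.6 pos [0.6241 0.0007 0.0966] rot [179.9723  -0.0646 117.4366] F [-9.3073  2.7112 19.1486] open 0.0219 grip 17.18
torque [0.4348 1.0871 0.2228]
209 233 233 1 -43.0 -43.0 [15. 15.]
210 231 244 13 -22.0 47.0 [32. 26.]
211 225 245 21 -25.0 35.0 [57. 41.]
212 220 247 28 -24.0 32.0 [79. 56.]
213 218 250 33 -21.0 32.0 [95. 72.]
214 218 252 35 -17.0 30.0 [108.  87.]
215 220 253 34 -12.0 28.0 [119. 101.]
blue 23 [[191, 269], [191, 270], [192, 269], [192, 270], [192, 271], [192, 272]] [[0.4872 0.0786 0.0282]
 [0.4878 0.0816 0.0288]
 [0.4915 0.0786 0.0279]]
```

The blue die is already in the tray, at (0.488, 0.079) with its top at z 0.028. The gate is at about 0.53 rad, so I'll turn further until it fully clears the chute.

>>> send_rows(targets=[{"translation": [0, 0, -0.05], "spin": 4, "jaw": 0.22}, {"translation": [0, 0, -0.1], "spin": 8, "jaw": 0.22}, {"translation": [0, 0, -0.1], "spin": 12, "jaw": 0.22}, {"translation": [0, 0, -0.1], "spin": 16, "jaw": 0.22}, {"translation": [0, 0, -0.1], "spin": 19, "jaw": 0.22}])

```text
time: 21.15
tool_pos: [0.6239, 0.0006, 0.0967]
tool_rot: [-3.141, -0.001, 1.717]
contact_force: [-7.1, 1.0, 12.4]
opening: 0.0225
grip_force: 15.6
```

```bash
python3 -c "
from st import *
gate2()"
```

```text
t 21.15 pos [0.6239 0.0006 0.0967] rot [-179.9532   -0.0716   98.3988] F [-7.1327  1.0366 12.3632] open 0.0225 grip 15.64
torque [0.2732 0.9495 0.1161]
209 230 233 2 -51.0 -43.0 [22. 15.]
210 222 240 13 -41.0 23.0 [51. 23.]
211 215 240 26 -37.0 16.0 [76. 40.]
212 215 240 26 -30.0 14.0 [88. 56.]
213 215 241 27 -24.0 14.0 [100.  71.]
214 216 241 26 -19.0 13.0 [111.  86.]
215 220 242 23 -12.0 13.0 [119. 101.]
blue 31 [[185, 268], [185, 269], [185, 270], [185, 271], [185, 272], [186, 267]] [[0.4543 0.0757 0.0243]
 [0.4602 0.0786 0.0291]
 [0.4583 0.0817 0.0276]]
```

>>> send_rows(targets=[{"translation": [0, 0, 0], "spin": 4, "jaw": 0.22}, {"translation": [0, 0, 0], "spin": 8, "jaw": 0.22}, {"translation": [0, 0, 0], "spin": 9, "jaw": 0.22}, {"translation": [0, 0, 0], "spin": 9, "jaw": 0.3}, {"translation": [0, 0, 0], "spin": 9, "jaw": 0.4}])

```text
time: 21.7
tool_pos: [0.621, 0.0011, 0.096]
tool_rot: [-3.134, -0.002, 1.563]
contact_force: [-16.3, 4.0, 18.4]
opening: 0.0284
grip_force: 14.0
```

>>> send_rows(targets=[{"translation": [0, 0, 0], "spin": 9, "jaw": 0.5}, {"translation": [0, 0, 0], "spin": 9, "jaw": 0.55}, {"translation": [0, 0, -0.5], "spin": 9, "jaw": 0.55}, {"translation": [0, 0, -2], "spin": 9, "jaw": 0.55}, {"translation": [0, 0, -4], "spin": 9, "jaw": 0.55}])

```text
time: 22.2
tool_pos: [0.6233, 0.0002, 0.1339]
tool_rot: [-3.137, -0.0, 1.405]
contact_force: [-0.2, 0.4, 0.2]
opening: 0.0497
grip_force: 0.0
```

>>> send_rows(targets=[{"translation": [0, 0, -3], "spin": 0, "jaw": 0.55}, {"translation": [0, 0, -6], "spin": 0, "jaw": 0.55}, {"translation": [0, 0, -9], "spin": 0, "jaw": 0.55}, {"translation": [0, 0, -12], "spin": 0, "jaw": 0.55}, {"translation": [0, 0, -12], "spin": 0, "jaw": 0.55}])

```text
time: 22.7
tool_pos: [0.6262, -0.0003, 0.2594]
tool_rot: [3.135, -0.001, 1.405]
contact_force: [0.8, 0.5, 0.1]
opening: 0.0504
grip_force: 0.0
```

Run:
```python
from st import *
gate2()
im,P=cloud('scene'); d=P-C; H=d@n; a=d@u; b=d@v
m=(np.hypot(a,b)<.03)&(H>.005)&(H<.06)&(im.max(-1)<70)
print('knob pts',m.sum(),'H hist',np.histogram(H[m]*1000,bins=range(4,60,3)))
top=m&(H>.042); print('bar top H',np.median(H[top])*1000,'a,b',np.c_[a[top],b[top]].mean(0)*1000)
if top.sum()>4: print(cv2.minAreaRect((np.c_[a[top],b[top]]*1000).astype(np.float32)))
sk=m&(abs(H-.022)<.004)&(np.hypot(a,b)>.012)&(np.hypot(a,b)<.021); print('skirt top H',np.median(H[sk])*1000,sk.sum())
# plane tilt of bar top
if top.sum()>8:
    A=np.c_[a[top],b[top],np.ones(top.sum())]; print(np.linalg.lstsq(A,H[top],rcond=None)[0])
cv2.imwrite('pics/s8.png',cv2.resize(np.clip(im[170:250,205:285]*1.9,0,255).astype(np.uint8),(600,600),interpolation=cv2.INTER_CUBIC)[...,::-1])
```

```text
t 22.7 pos [ 0.6262 -0.0003  0.2594] rot [179.603   -0.0437  80.5232] F [0.8009 0.4892 0.1277] open 0.0504 grip 0.0
torque [-0.0812  0.063   0.0153]
208 231 231 1 -107.0 -107.0 [18. 18.]
209 230 233 4 -51.0 -43.0 [22. 15.]
210 218 237 19 -45.0 5.0 [60. 24.]
211 215 239 25 -37.0 13.0 [76. 40.]
212 215 239 25 -30.0 11.0 [88. 56.]
213 215 239 25 -24.0 10.0 [100.  72.]
214 217 239 23 -18.0 10.0 [110.  87.]
215 221 240 20 -11.0 11.0 [117. 101.]
blue 31 [[185, 268], [185, 269], [185, 270], [185, 271], [185, 272], [186, 267]] [[0.4544 0.0757 0.0243]
 [0.4602 0.0786 0.0292]
 [0.4615 0.0816 0.0303]]
knob pts 301 H hist (array([12, 24, 26, 18, 19, 33, 18, 19, 26, 21, 19, 17, 18, 30,  1,  0,  0,  0]), array([ 4,  7, 10, 13, 16, 19, 22, 25, 28, 31, 34, 37, 40, 43, 46, 49, 52, 55, 58]))
bar top H 44.00779553960542 a,b [5.3803 2.3172]
((4.529545783996582, 2.495023727416992), (12.719627380371094, 39.48598861694336), 24.49677085876465)
skirt top H 21.86259838033009 27
[-0.147  -0.032   0.0454]
```

View pics/s8.png

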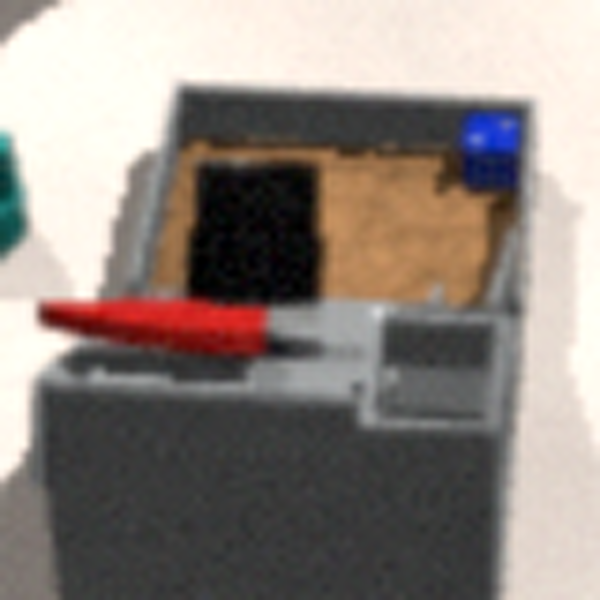

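The last picture shows the knob on the shaft at crop (255,230), the red sector swung clear to the right side (40–270, 325), and the die in the tray at (490,150). Last, a surface fit to confirm the knob is fully home.

Run:
```python
from st import *
from scipy.optimize import least_squares
im,P=cloud('scene'); d=P-C; L=np.stack([d@u,d@v,d@n],-1)*1000
m=(np.hypot(L[...,0],L[...,1])<32)&(L[...,2]>4)&(L[...,2]<60)&(im.max(-1)<70)
q=L[m]
def sdf(p):
    h,th,t1,t2,x,y=p; r=R.from_euler('zxy',[-th,t1,t2]) ; k=(q-[x,y,h])@r.as_matrix()
    c=np.stack([np.hypot(k[:,0],k[:,1])-23,abs(k[:,2]-11)-11],-1); b=np.stack([abs(k[:,0])-21,abs(k[:,1])-7,abs(k[:,2]-34)-12],-1)
    f=lambda a:np.linalg.norm(np.maximum(a,0),axis=1)+np.minimum(a.max(1),0)
    return np.minimum(f(c),f(b))
for th in(.7,.9,1.1):
    s=least_squares(sdf,[1,th,0,0,0,0],loss='soft_l1',f_scale=1.5,x_scale=[1,.1,.05,.05,1,1]); J=np.linalg.inv(s.jac.T@s.jac)
    print(s.x.round(3),s.cost,np.sqrt(np.diag(J)).round(3)*1.5)
w=(L[...,2]<4)&(L[...,2]>-4)&(np.hypot(L[...,0],L[...,1])<60)&(np.hypot(L[...,0],L[...,1])>30); h=hsv(im); red=w&((h[...,0]<8)|(h[...,0]>172))&(h[...,1]>140); print('sector H',np.median(L[red][:,2]), 'ang',np.percentile(np.degrees(np.arctan2(L[red][:,1],L[red][:,0])),[3,97]))
snap('top'); imt,Pt=cloud('top'); ht=hsv(imt); b=(ht[...,0]>105)&(ht[...,0]<130)&(ht[...,1]>140); b[:, :230]=0;b[:,300:]=0;b[260:]=0; print('die top',b.sum(),np.median(Pt[b],axis=0) if b.sum() else '')
```

```text
[-0.319  1.343  0.015 -0.011  1.607  3.299] 233.06385143626903 [0.2835 0.015  0.0165 0.012  0.3195 0.3975]
[-0.288  1.34   0.018 -0.011  1.618  3.348] 233.07206359506932 [0.2865 0.015  0.0165 0.012  0.318  0.3975]
[-0.288  1.34   0.018 -0.011  1.618  3.348] 233.07206359486642 [0.2865 0.015  0.0165 0.012  0.318  0.3975]
sector H -1.0696457132915183 ang [-51.1862   9.6547]
die top 7 [0.4701 0.0706 0.0288]
```

```bash
python3 -c "
from cell import job; print(job.hand_in())"
```

```text
the job is handed in; nothing more can be done
None
```

Handed in at about 23 s: the knob is fully seated on the shaft and released, the gate is turned clear of the chute, and the blue die lies in the cork-lined tray; I steered clear of the owl and cup but did not re-measure them at the end.

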